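Fasten the open captive screw on an instrument case

TASK

Take the flat screwdriver out of its stand, set its blade down in the slot of the open captive screw on the lid of the instrument case (the screw whose slot runs across the case), and, keeping the blade lightly pressed fully down in the slot, turn it clockwise until it is snug against its stop: a light but definite twist, without forcing it. Then put the driver back upright in its stand, handle collar down on the stand, and let go; leave the other screw and everything else on the bench alone.

Things in the scene. Friction and masses are not known exactly. Their poses are not given: they have to be found in the camera images.
- driver: Stubby flat screwdriver, 110 mm tall, standing blade down in the stand. Origin: centre of the blade's lower edge; z runs up the shaft to the handle, x along the blade's width. Blade 14 mm wide (x), 2.4 mm thick (y), 10 mm tall, then a 9 mm round steel shaft; collar 30 mm across from z = 50 to 54 mm; square black handle 24 x 24 mm from z = 54 to 110 mm, its flat sides facing the driver's x and y. About 0.12 kg
- driver_grip (a point): Point on the driver's axis in the handle, 78 mm above the blade's edge: a good height to grip it, on any two opposite flats
- stand: Fixed grey stand, 70 x 70 x 60 mm with an 84 mm square foot plate 6 mm thick; origin under its centre. An upright round hole 18 mm wide, 56 mm deep, in its top centre holds the driver, whose collar then rests on the stand's top, with the blade's edge 10 mm above the bench
- stand_hole (a point): Centre of the mouth of the stand's hole, on its top face, 60 mm above the bench
- case: Fixed aluminium instrument case, 150 (x) x 90 (y) x 46 mm; origin under its centre. Two slotted captive screws sit in 24 mm wide round recesses in its lid, 48 mm either side of the centre along its length: the open one (to be fastened) on the case's +x side, the one already fastened, whose slot runs along the case, on the -x side
- screw_slot (a point): Open screw: centre of the floor of its slot; its x axis runs along the slot. Steel head 20 mm across, slot 4.2 mm wide, 4.5 mm deep and as long as the head. At rest the slot's floor is about 41 mm above the bench and the head's top just under the lid's face. The head is sprung: pressed, it sinks up to 4 mm, about 1 N at first and 1.5 N more per mm, about 7 N at the bottom
- screw (a joint): Turn of the open screw, rad, growing clockwise seen from above; 0 = slot straight across the case, 1.571 = fastened, slot along the case, at its hard stop. It starts somewhat past 0. It has a steady friction of about 0.06 N m and stays where it is left; there is about 0.13 rad of play either way between blade and slot; snug against the stop is a torque of about 0.1 to 0.2 N m on the driver, and more than about 0.25 N m counts as forcing it
- screw_shut (a joint): Turn of the other, already fastened screw: 0 = fastened (slot along the case); to be left there
- spool: Bystander: wire spool, 60 mm wide, 40 mm tall, standing; origin under its centre
- cutters: Bystander: side cutters lying flat, about 140 mm long; origin at the pivot, handles towards -x
- tray: Bystander: small parts tray 120 x 80 x 25 mm; origin under its centre
- flux: Bystander: jar 40 mm wide, 70 mm tall; origin under its centre
Things that resemble listed ones, but are neither listed nor needed, are in the scene too. There is more than one size of the driver; the one meant has the size given above.

How it is judged:
By the outcome, as a careful person would: the job done as asked, in the order asked, and still so for the second after the job is handed in, with the robot touching nothing.
It also fails if it takes over 72 s, if anything falls off the work surface, if the arm or the gripper's body presses on something with over 40 N, if the wrist force passes 120 N, or if a joint passes its speed limit or range.

ROBOT

A 7-joint arm with a two-finger parallel gripper is mounted at the origin on the work surface. World frame = base frame: x ahead of the robot, y to its left, z up, the work surface at z = 0. Lengths are in m, angles in rad, forces in N, time in s.
With the tool pointing down it reaches from about 0.35 to 0.9 m from the base axis. Payload 8.1 kg.
Tool frame: the origin (TCP) lies on the centre line of the jaws, within the pads' length; the fingertips stand 11 mm ahead of it and the grasp point (between the pads) lies 8 mm behind it; z points along the fingers, y is the direction in which the jaws open and shut (so a half turn about z gives the same grasp; the last joint's range is limited). The gripper opens to 92 mm and grips with 3 to 60 N. Pads are 19 mm wide; open, the fingers measure 130 mm over their backs; the gripper's body (75 mm by 190 mm) begins 47 mm behind the grasp point.
Start: joints at [-0.103, 0.434, 0.025, 1.573, -0.012, 1.134, -0.075], TCP at [0.625, -0, 0.199] pointing down, gripper open.
Joint ranges: [-2.62, 2.62], [-0.44, 2.09], [-1.27, 1.32], [0.08, 2.57], [-1.32, 4.46], [0.12, 2], [-2.74, 2.74]. Speed limits (rad/s): [2.22, 2.22, 3.01, 3.01, 3.14, 3.14, 3.14].

INTERFACE

Orientations are given as a unit quaternion [x, y, z, w].
In Python, from cell import get_obs, capture, finish_job, trace, pinpoint gives the robot as it stands. The module is installed in compiled form; this text tells all that it offers.
- The arm moves only by the tool play_rows, never from a script. Its argument "deltas" is a list of rows, each a list of 3 entries, a list of its own where there are three numbers: the shift along the tool's x, y, z in m, then the turn, a rotation vector about the tool's x, y, z in degrees, then the gripper command: -1 is shut, 1 is fully open, values between are in proportion. A call has 1 to 5 rows; each row is the pose to reach, as a shift and turn from the pose commanded when the call began, along the tool's axes at that moment; what a row does not reach only later rows make up. A row lasts 1/8 s, in which the tool goes at most 62.5 mm and 10.7 degrees, less where a joint would pass 70% of its speed; a pose out of reach is approached as far as the arm can. A call with a gripper value outside its range is refused whole. The fingers move at their own pace and stop on an object; "newtons" is the grip in N (left out, the last holds). Time passes only in rows, so rows that repeat a pose let the fingers close. It gives the time, the measured TCP pose, the force and the opening at its end, in the units of the state.
- get_obs(): the state, without advancing time (a new reading comes with each control period).
- capture(name): name is "scene" or "side" or "wrist"; returns a dict with "color" (384x512x3 uint8, red, green, blue), "camera_matrix" (3x3 intrinsics, pixels), "k1" (the pictures are not rectified: a ray, as slopes to the right and down, at radius r is drawn at 1 + k1 r^2 times it, then the intrinsics apply), "R" (3x3) and "t" (3): a world point X has camera coordinates R X + t. Camera axes: x right, y down, z forward; pixel columns grow to the right and rows downward; lengths in m; the calibration is good to about 2 mm. A picture is of the moment at which its call begins. There is no depth.
- finish_job(): hands the job in, once; it reports no verdict.
Trained networks look in the newest picture that a camera, given by its name, has taken for a name from the list of things; names that differ only in an ending like _2 or _b are one class to them, and where a whole thing is asked for, a point or a joint stands for the part that bears it (a point fixed in the world has none). Each returns a list of dicts, best first, with "confidence" (0 to 1); they miss things now and then, are a little off and sometimes report something else, mostly with a low value. They report only what shows in the picture. A call takes as long as a camera call. They do not tell look-alikes from the thing itself.
- trace(name, camera): "region" (384x512 bool, what is visible of it) and "at" ([column, row] in pixels, amid what is visible of it).
- pinpoint(name, camera): "at" ([column, row] in pixels: a listed point, or the origin of a listed thing).
The state is a dict: "clock": time; "q": joint angles; "joint_vel": joint speeds; "tau": joint torques, N m; "ee_pos": TCP position; "ee_rot": TCP orientation; "contact_force": force on the tool from outside, world axes, zero at the start; "torque": the same for the moment, N m; "grip_width": finger opening in m.
Only numpy, scipy, OpenCV 4.12 (cv2) and the standard library are available. Lean on these libraries where they do the work, as an engineer would, in place of code of your own. Each camera call takes 0.05 s, during which the arm holds its last target.

## Working session

There is one attempt and no reset: what is moved stays moved. The work goes in short steps, Python scripts to look and compute and a tool call to move; the robot and the scene stay as the last step left them, time stands still between calls to the robot, and variables do not carry over. Pictures are saved under pics/ and viewed, and the job is handed in when it is done.

Besides the shell and the picture viewer there is one more tool, called after "Emit:" by a JSON object that holds its "api" and its "payload", one argument or row to a line. play_rows: Moves the arm, as the interface text tells. Its arguments: {"type":"object","properties":{"deltas":{"type":"array"},"newtons":{"type":"number"}},"required":["deltas"]}

```bash
mkdir -p pics; cat > h.py <<'E'
import numpy as np, cv2
from cell import get_obs, capture, finish_job, trace, pinpoint
def cap(n,f):
    c=capture(n); cv2.imwrite('pics/'+f,cv2.resize(c['color'][:,:,::-1],None,fx=1.5,fy=1.5,interpolation=cv2.INTER_CUBIC)); return c
def ray(c,uv):
    K=c['camera_matrix']; x=(uv[0]-K[0,2])/K[0,0]; y=(uv[1]-K[1,2])/K[1,1]
    rd=np.hypot(x,y); r=rd
    for _ in range(50): r=rd/(1+c['k1']*r*r)
    s=r/rd if rd>0 else 1
    d=np.array([x*s,y*s,1.]); R=np.array(c['R']); t=np.array(c['t'])
    return -R.T@t, R.T@d
def atz(c,uv,z):
    o,d=ray(c,uv); return o+d*(z-o[2])/d[2]
def proj(c,X):
    p=np.array(c['R'])@X+np.array(c['t']); x,y=p[0]/p[2],p[1]/p[2]; f=1+c['k1']*(x*x+y*y)
    K=c['camera_matrix']; return np.array([K[0,0]*x*f+K[0,2],K[1,1]*y*f+K[1,2]])
def tri(l):
    A=0;b=0
    for c,uv in l:
        o,d=ray(c,uv); d=d/np.linalg.norm(d); P=np.eye(3)-np.outer(d,d); A=A+P; b=b+P@o
    return np.linalg.solve(A,b)
E
python3 - <<'E'
from h import *
import pickle
np.set_printoptions(precision=4,suppress=True)
C={}
for n in ['scene','side','wrist']:
    c=cap(n,n+'0.png');C[n]=c
    print(n,'cam at',-np.array(c['R']).T@c['t'], c['k1'])
    for k in ['driver','driver_grip','stand','stand_hole','case','screw_slot','screw_shut','spool','cutters','tray','flux']:
        try: r=pinpoint(k,n)
        except Exception as e: r=trace(k,n)
        print(k,[(np.round(x['at'],1).tolist(),round(x['confidence'],2)) for x in r[:4]])
pickle.dump(C,open('c0.pkl','wb'))
print(get_obs())
E
```

```text
scene cam at [1.0942 0.8702 0.8489] 0.033482846419948475
driver [([356.1, 286.6], 0.77), ([332.2, 245.9], 0.65), ([330.0, 261.4], 0.56), ([364.8, 258.6], 0.48)]
driver_grip [([330.5, 241.4], 0.74), ([372.9, 242.6], 0.54), ([200.3, 148.5], 0.25)]
stand [([329.0, 265.9], 0.84)]
stand_hole [([331.7, 244.1], 0.97)]
case [([263.2, 193.2], 0.92), ([198.3, 148.3], 0.56)]
screw_slot []
screw_shut []
spool [([204.6, 250.5], 0.87)]
cutters [([354.8, 322.7], 0.76)]
tray [([202.2, 148.9], 0.91)]
flux [([298.4, 208.3], 0.77)]
side cam at [ 0.3267 -0.7009  0.8551] -0.08903889303429792
driver [([212.3, 172.8], 0.71), ([180.0, 173.9], 0.61), ([202.1, 157.9], 0.55)]
driver_grip [([160.8, 176.4], 0.55), ([208.9, 158.7], 0.45)]
stand [([210.0, 175.5], 0.93)]
stand_hole [([212.5, 174.4], 0.2)]
case [([245.0, 252.6], 0.59)]
screw_slot [([235.3, 258.7], 0.43)]
screw_shut []
spool [([306.6, 193.7], 0.52)]
cutters [([211.9, 145.6], 0.6)]
tray [([322.1, 343.0], 0.83)]
flux [([213.4, 232.6], 0.51), ([244.9, 257.9], 0.43)]
wrist cam at [0.6252 0.0814 0.3843] -0.07909261900691264
driver []
driver_grip []
stand []
stand_hole []
case [([178.4, 253.5], 0.78)]
screw_slot []
screw_shut [([203.2, 252.4], 0.59)]
spool [([379.1, 152.3], 0.59)]
cutters []
tray []
flux [([125.0, 165.5], 0.61)]
{'clock': 1.8, 'q': array([-0.1026,  0.4345,  0.025 ,  1.5732, -0.0116,  1.134 , -0.0751]), 'joint_vel': array([ 0.001 , -0.0004, -0.0005, -0.0001,  0.002 ,  0.0008, -0.0008]), 'tau': array([  0.0001, -66.7658,   0.9841, -31.4806,  -0.0606,   0.0329,
        -0.    ]), 'ee_pos': array([ 0.625, -0.   ,  0.199]), 'ee_rot': array([0.7072, 0.7071, 0.    , 0.    ]), 'contact_force': array([-0.1977,  0.3919, -0.0473]), 'torque': array([-0.0099,  0.0225,  0.0336]), 'grip_width': 0.09162670514874369}
```

View pics/scene0.png

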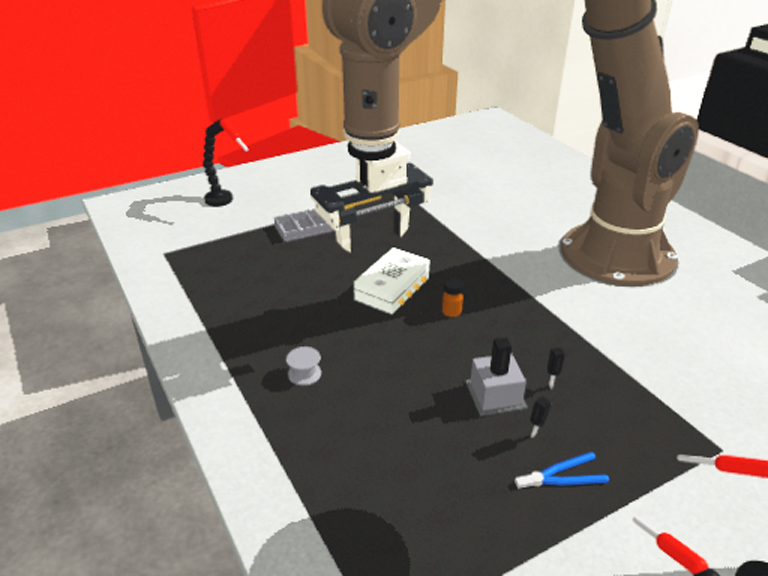

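View pics/side0.png

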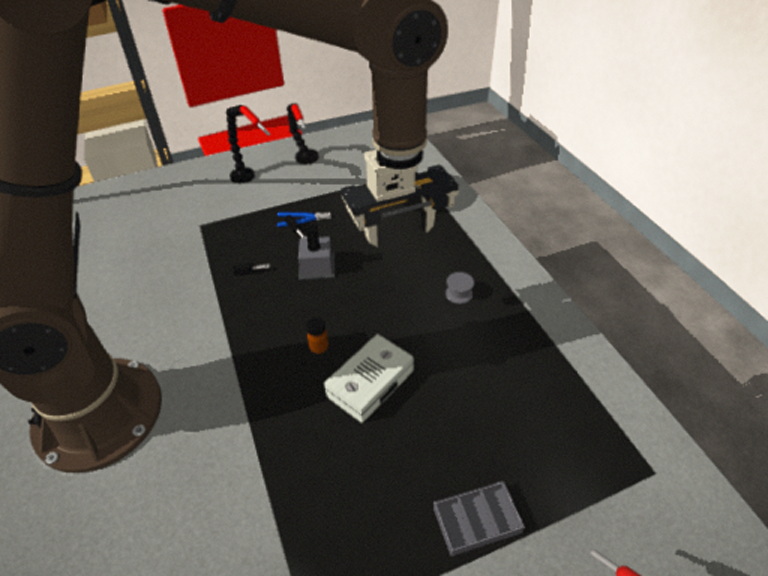

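View pics/wrist0.png

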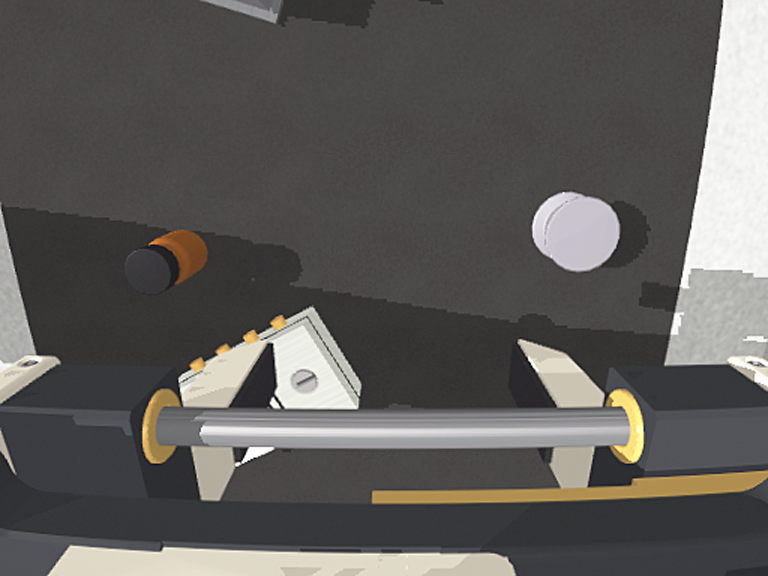

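```bash
python3 - <<'E'
from h import *
import pickle
np.set_printoptions(precision=4,suppress=True)
C=pickle.load(open('c0.pkl','rb'));s,d,w=C['scene'],C['side'],C['wrist']
print('stand',atz(s,[329,265.9],0),atz(d,[210,175.5],0),'hole',atz(s,[331.7,244.1],.06),atz(d,[212.5,174.4],.06))
print('case',atz(s,[263.2,193.2],0),atz(d,[245,252.6],0),atz(w,[178.4,253.5],0))
print('slot',atz(d,[235.3,258.7],.041),'shut',atz(w,[203.2,252.4],.045))
print(tri([(s,[330.5,241.4]),(d,[208.9,158.7])]),tri([(s,[372.9,242.6]),(d,[160.8,176.4])]))
E
```

```text
stand [0.5159 0.2308 0.    ] [0.5067 0.2357 0.    ] hole [0.5044 0.2174 0.06  ] [0.5033 0.1719 0.06  ]
case [ 0.5044 -0.1265  0.    ] [ 0.5047 -0.1226  0.    ] [ 0.5051 -0.1359  0.    ]
slot [ 0.4646 -0.1591  0.041 ] shut [ 0.5512 -0.1086  0.045 ]
[0.5132 0.2264 0.0814] [0.3597 0.244  0.0326]
```

Emit:
{"api": "play_rows", "payload": {
  "deltas": [
    [[0.06,-0.055,-0.02],[0,0,0],1],
    [[0.115,-0.11,-0.03],[0,0,0],1],
    [[0.115,-0.11,-0.03],[0,0,0],1],
    [[0.115,-0.11,-0.03],[0,0,0],1]
  ]
}}

```text
clock: 2.3
ee_pos: [0.5135, 0.1179, 0.2299]
ee_rot: [0.705, 0.709, 0.001, -0.0]
contact_force: [-0.3, -0.7, 0.4]
grip_width: 0.0916
```

```bash
python3 - <<'E'
from h import *
import pickle
np.set_printoptions(precision=4,suppress=True)
c=cap('wrist','w1.png'); pickle.dump(c,open('c1.pkl','wb'))
o=get_obs();print(o['clock'],o['ee_pos'],o['ee_rot'])
for k,z in [('driver',.01),('driver_grip',.088),('stand_hole',.06),('stand',0)]:
    print(k,[(np.round(x['at'],1).tolist(),round(x['confidence'],2),atz(c,x['at'],z)) for x in pinpoint(k,'wrist')[:4]])
for x in trace('driver','wrist')[:3]:
    r=x['region'].astype('uint8'); print(x['at'],x['confidence'],r.sum(),cv2.minAreaRect(cv2.findNonZero(r)))
E
```

```text
2.35 [0.5147 0.116  0.2295] [0.7063 0.708  0.0005 0.0002]
driver [([174.8, 47.8], 0.92, array([0.4044, 0.2585, 0.01  ])), ([254.7, 73.0], 0.6, array([0.5047, 0.2278, 0.01  ]))]
driver_grip [([259.6, 71.7], 0.75, array([0.5113, 0.2236, 0.088 ])), ([260.3, 72.9], 0.71, array([0.512 , 0.2224, 0.088 ])), ([125.4, 34.8], 0.64, array([0.375 , 0.2608, 0.088 ]))]
stand_hole [([256.2, 69.2], 0.7, array([0.5074, 0.2283, 0.06  ])), ([430.5, 225.8], 0.64, array([0.7377, 0.0396, 0.06  ]))]
stand [([258.2, 75.9], 0.59, array([0.509 , 0.2249, 0.    ]))]
[131.7, 36.6] 0.67 880 ((139.95338439941406, 39.264610290527344), (69.28599548339844, 18.43604278564453), 13.570433616638184)
```

View pics/w1.png

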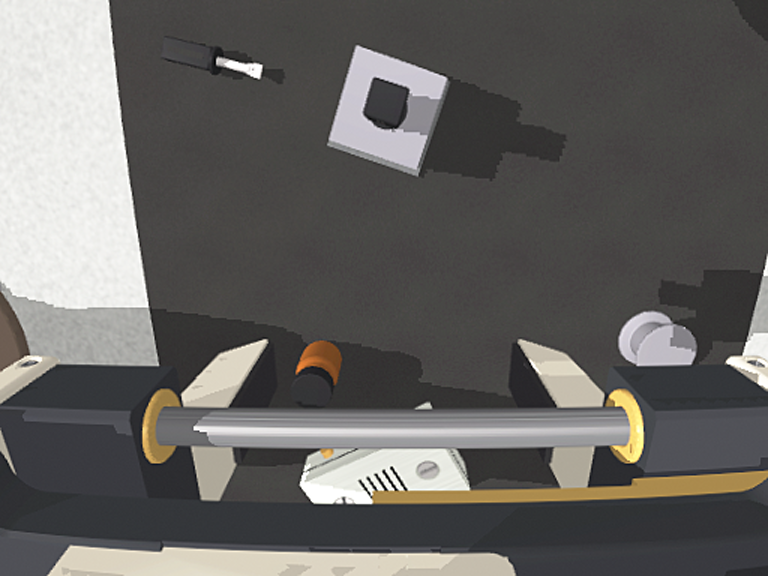

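```bash
python3 - <<'E'
import pickle,cv2
c=pickle.load(open('c1.pkl','rb'));i=c['color'][:,:,::-1][20:125,210:310]
i=cv2.resize(i,None,fx=6,fy=5.7,interpolation=cv2.INTER_CUBIC)
i=cv2.convertScaleAbs(i,alpha=1.8,beta=20)
cv2.imwrite('pics/w1z.png',i)
E
```

```text
(no output)
```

View pics/w1z.png

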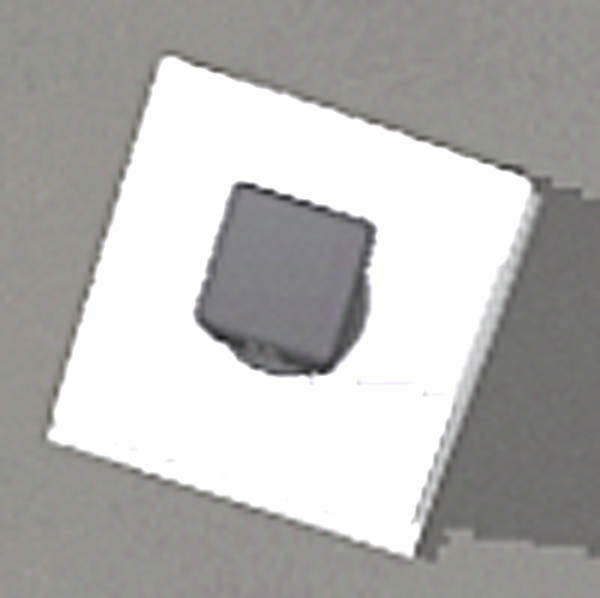

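```bash
python3 - <<'E'
from h import *
import pickle
np.set_printoptions(precision=4,suppress=True)
c=pickle.load(open('c1.pkl','rb'))
for P,z in [([(238,185),(373,226),(333,355),(200,318)],.12),([(163,57),(535,180),(415,553),(50,435)],.06)]:
    W=np.array([atz(c,(210+(u+.5)/6-.5,20+(v+.5)/5.7-.5),z) for u,v in P])
    print(W.mean(0)); E=np.roll(W,-1,0)-W; print(np.linalg.norm(E,axis=1),np.degrees(np.arctan2(E[:,1],E[:,0])))
E
```

```text
[0.5093 0.2251 0.12  ]
[0.0215 0.0209 0.0214 0.0213] [ -16.5426 -106.5192  164.5493   73.7776]
[0.5094 0.2232 0.06  ]
[0.0711 0.0739 0.0731 0.0733] [ -17.7153 -106.1392  161.8142   72.2915]
```

Emit:
{"api": "play_rows", "payload": {
  "deltas": [
    [[0.06,-0.0057,0.03],[0,0,8],1],
    [[0.1095,-0.0057,0.06],[0,0,16.6],1],
    [[0.1095,-0.0057,0.105],[0,0,16.6],0.3],
    [[0.1095,-0.0057,0.149],[0,0,16.6],0],
    [[0.1095,-0.0057,0.149],[0,0,16.6],-0.2]
  ],
  "newtons": 25
}}

```text
clock: 3.22
ee_pos: [0.5074, 0.2226, 0.0769]
ee_rot: [0.802, 0.597, -0.003, -0.0]
contact_force: [-0.0, -0.4, 1.5]
grip_width: 0.0662
```

Emit:
{"api": "play_rows", "payload": {
  "deltas": [
    [[0,0,0],[0,0,0],-0.4],
    [[0,0,0],[0,0,0],-0.7],
    [[0,0,0],[0,0,0],-1],
    [[0,0,0],[0,0,0],-1],
    [[0,0,0],[0,0,0],-1]
  ],
  "newtons": 25
}}

```text
clock: 3.85
ee_pos: [0.5096, 0.2247, 0.0805]
ee_rot: [0.802, 0.598, 0.0, 0.0]
contact_force: [-0.7, 0.5, 4.7]
grip_width: 0.0237
```

Emit:
{"api": "play_rows", "payload": {
  "deltas": [
    [[0,0,-0.02],[0,0,0],-1],
    [[0,0,-0.05],[0,0,0],-1],
    [[0,0,-0.09],[0,0,0],-1],
    [[0,0,-0.1],[0,0,0],-1]
  ],
  "newtons": 40
}}

```text
clock: 4.35
ee_pos: [0.5104, 0.2251, 0.1822]
ee_rot: [0.802, 0.598, 0.002, 0.0]
contact_force: [0.4, -0.3, -1.4]
grip_width: 0.0235
```

```bash
python3 - <<'E'
from h import *
import pickle
np.set_printoptions(precision=4,suppress=True)
o=get_obs();print(o['clock'],o['ee_pos'],o['ee_rot'],o['q'],o['grip_width'],o['contact_force'],o['torque'])
C={n:cap(n,n+'2.png') for n in ['wrist','scene','side']}
pickle.dump(C,open('c2.pkl','wb'))
ims=[]
for n in C:
    c=C[n]; u,v=proj(c,o['ee_pos']-[0,0,.05]); print(n,u,v)
    i=c['color'][:,:,::-1]; u,v=int(u),int(v); u=min(max(u,40),470);v=min(max(v,40),340)
    ims.append(cv2.resize(i[v-40:v+40,u-40:u+40],(400,400),interpolation=cv2.INTER_CUBIC)[:, :] if n!='wrist' else None)
cv2.imwrite('pics/z2.png',np.hstack([x for x in ims if x is not None]))
E
```

```text
4.35 [0.5104 0.2251 0.1822] [0.8018 0.5976 0.0018 0.0003] [-0.4886  0.3404 -0.0298  1.7631  0.0117  1.0346 -0.8124] 0.023537346554588022 [ 0.4116 -0.3462 -1.3712] [-0.0513 -0.0433 -0.0099]
wrist 260.7608777850265 198.7949334564898
scene 334.5730248420609 224.71900431378103
side 207.52017533536565 147.47777462236488
```

View pics/z2.png

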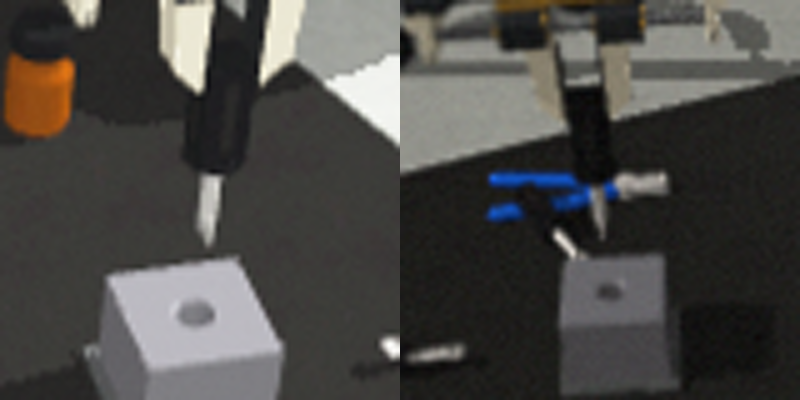

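View pics/wrist2.png

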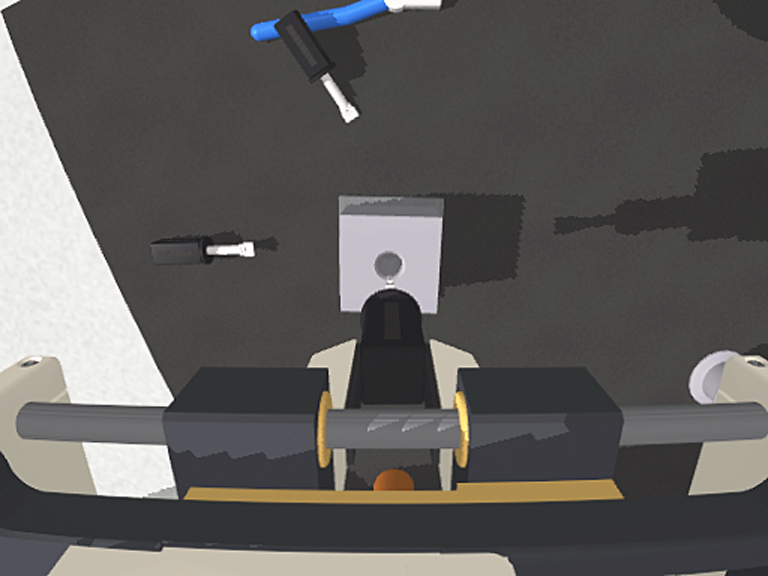

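Emit:
{"api": "play_rows", "payload": {
  "deltas": [
    [[-0.058,0.015,0],[0,0,-8],-1],
    [[-0.118,0.03,0],[0,0,-18],-1],
    [[-0.175,0.045,0],[0,0,-28],-1],
    [[-0.235,0.06,0],[0,0,-36],-1],
    [[-0.29,0.075,0],[0,0,-42],-1]
  ]
}}

```text
clock: 5.12
ee_pos: [0.4969, -0.0768, 0.1783]
ee_rot: [0.533, 0.846, -0.001, -0.001]
contact_force: [1.5, 1.2, -1.3]
grip_width: 0.0234
```

```bash
cat >> h.py <<'E'
from scipy.spatial.transform import Rotation as Ro
def d(target):
    o=get_obs(); R=Ro.from_quat(o['ee_rot']).as_matrix()
    print(o['clock'],'pos',np.round(o['ee_pos'],4),'yawx',np.degrees(np.arctan2(R[1,0],R[0,0])).round(2),'z',R[:,2].round(3),'q7',o['q'][6].round(3),'w',o['grip_width'].round(4),'F',o['contact_force'].round(2),'T',o['torque'].round(3))
    if target is not None: print('delta tool',(R.T@(np.array(target)-o['ee_pos'])).round(4))
E
python3 -c "
from h import *
d([.494,-.222,.18])"
```

```text
Traceback (most recent call last):
  File "h.py", line 25, in d
    print(o['clock'],'pos',np.round(o['ee_pos'],4),'yawx',np.degrees(np.arctan2(R[1,0],R[0,0])).round(2),'z',R[:,2].round(3),'q7',o['q'][6].round(3),'w',o['grip_width'].round(4),'F',o['contact_force'].round(2),'T',o['torque'].round(3))
                                                                                                                                                         ^^^^^^^^^^^^^^^^^^^^^
AttributeError: 'float' object has no attribute 'round'
```

```bash
sed -i "s/o\['grip_width'\].round(4)/round(float(o['grip_width']),4)/; s/o\['q'\]\[6\].round(3)/round(float(o['q'][6]),3)/" h.py
python3 -c "
from h import *
d([.494,-.222,.18])"
```

```text
5.125 pos [ 0.4969 -0.0768  0.1783] yawx 115.63 z [-0.003  0.    -1.   ] q7 0.482 w 0.0234 F [ 1.53  1.22 -1.3 ] T [ 0.049 -0.148  0.055]
delta tool [-0.1296 -0.0654 -0.0017]
```

Emit:
{"api": "play_rows", "payload": {
  "deltas": [
    [[-0.05,-0.025,0],[0,0,0],-1],
    [[-0.1,-0.05,0],[0,0,0],-1],
    [[-0.13,-0.065,0],[0,0,0],-1],
    [[-0.13,-0.065,0],[0,0,0],-1]
  ]
}}

```text
clock: 5.62
ee_pos: [0.4935, -0.2234, 0.178]
ee_rot: [0.537, 0.844, -0.001, -0.001]
contact_force: [0.3, 0.4, -1.2]
grip_width: 0.0232
```

```bash
python3 - <<'E'
from h import *
import pickle
np.set_printoptions(precision=4,suppress=True)
d(None)
c=cap('wrist','w3.png'); pickle.dump((c,get_obs()),open('c3.pkl','wb'))
for k,z in [('case',0),('screw_slot',.041),('screw_shut',.045)]:
    print(k,[(np.round(x['at'],1).tolist(),round(x['confidence'],2),atz(c,x['at'],z)) for x in pinpoint(k,'wrist')[:4]] if k!='screw_shut' else [(x['at'],atz(c,x['at'],z)) for x in trace(k,'wrist')])
o=get_obs(); R=Ro.from_quat(o['ee_rot']).as_matrix()
print('tip proj x1.5',proj(c,o['ee_pos']+R@[0,0,.07])*1.5)
d(None)
E
```

```text
5.625 pos [ 0.4935 -0.2234  0.178 ] yawx 115.09 z [-0.003 -0.    -1.   ] q7 0.776 w 0.0232 F [ 0.25  0.42 -1.18] T [ 0.047 -0.079  0.035]
case [([304.6, 103.2], 0.82, array([ 0.5072, -0.1357,  0.    ]))]
screw_slot [([263.0, 108.1], 0.65, array([ 0.465 , -0.1602,  0.041 ]))]
screw_shut [([359.9, 102.1], array([ 0.5522, -0.1117,  0.045 ]))]
tip proj x1.5 [398.7331 281.284 ]
5.825 pos [ 0.4951 -0.2185  0.179 ] yawx 115.5 z [-0.001  0.001 -1.   ] q7 0.775 w 0.0237 F [ 0.26 -0.06 -2.02] T [ 0.043 -0.027 -0.069]
```

View pics/w3.png

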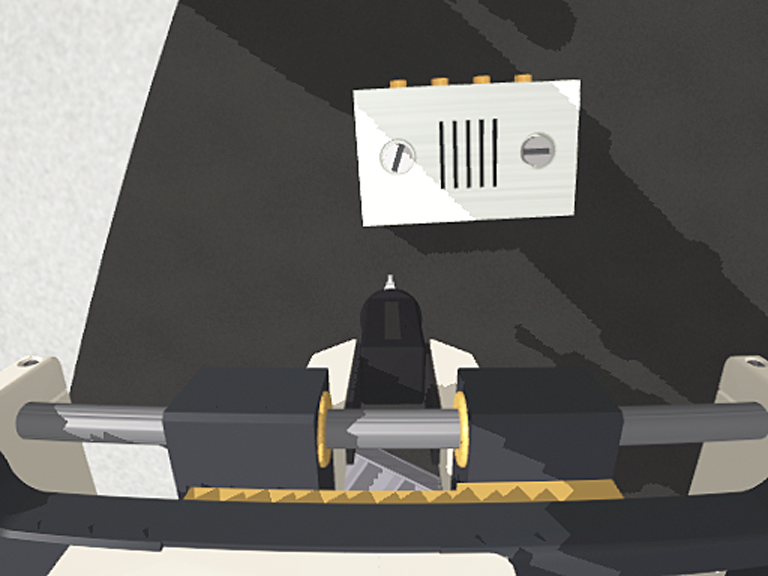

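```bash
python3 - <<'E'
from h import *
import pickle
np.set_printoptions(precision=4,suppress=True)
d(None)
o=get_obs(); c=cap('wrist','w4.png'); pickle.dump((c,o),open('c4.pkl','wb'))
R=Ro.from_quat(o['ee_rot']).as_matrix()
print('tip proj',proj(c,o['ee_pos']+R@[0,0,.07]), 'R rel',(R.T@np.array(c['R']).T).round(4), 'cam in tool',R.T@(-np.array(c['R']).T@c['t']-o['ee_pos']))
i=c['color'][:,:,::-1]
a=cv2.resize(i[80:130,235:305],None,fx=8,fy=8,interpolation=cv2.INTER_CUBIC)
b=cv2.resize(i[170:205,235:285],None,fx=8,fy=8,interpolation=cv2.INTER_CUBIC)
cv2.imwrite('pics/z4a.png',a);cv2.imwrite('pics/z4b.png',b)
d(None)
E
```

```text
5.825 pos [ 0.4951 -0.2185  0.179 ] yawx 115.5 z [-0.001  0.001 -1.   ] q7 0.775 w 0.0237 F [ 0.26 -0.06 -2.02] T [ 0.043 -0.027 -0.069]
tip proj [261.6646 191.1758] R rel [[ 0.0009 -0.9531 -0.3026]
 [ 1.      0.0008  0.0004]
 [-0.0001 -0.3026  0.9531]] cam in tool [ 0.0814 -0.0003 -0.1853]
5.875 pos [ 0.4953 -0.2186  0.1793] yawx 115.52 z [-0.001  0.001 -1.   ] q7 0.775 w 0.0238 F [-0.44  0.96 -0.99] T [ 0.084 -0.073  0.035]
```

View pics/z4a.png

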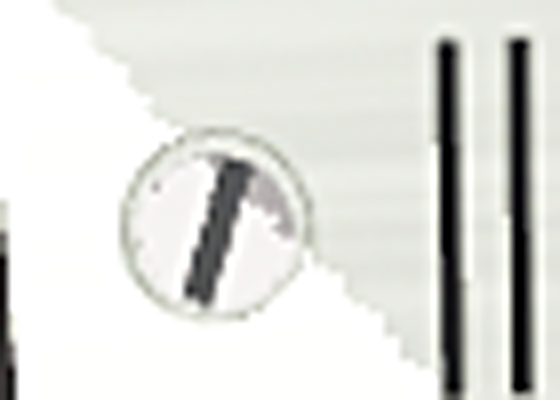

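View pics/z4b.png

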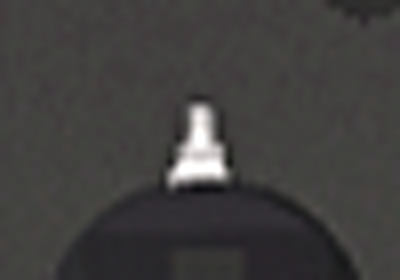

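```bash
python3 - <<'E'
from h import *
import pickle
np.set_printoptions(precision=4,suppress=True)
c,o=pickle.load(open('c4.pkl','rb'))
f=lambda u,v:np.array([235+(u+.5)/8-.5,80+(v+.5)/8-.5])
for du in (0,1.5):
  S=np.array([du,0])
  a=atz(c,f(237,162)+S,.0455);b=atz(c,f(199,300)+S,.0455);print('slot',a,b,(a+b)/2,np.degrees(np.arctan2(*(a-b)[1::-1])))
  e=atz(c,f(217,225)+S,.046);print('recess',e)
# case edges from corners in w3-like picture (w4)
g=cv2.cvtColor(c['color'],cv2.COLOR_RGB2GRAY)
r=trace('case','wrist')[0]['region'].astype('uint8'); print(cv2.minAreaRect(cv2.findNonZero(r)))
gp=g[175:190,250:272].astype(int); print(gp)
E
```

```text
slot [ 0.4639 -0.1473  0.0455] [ 0.4669 -0.165   0.0455] [ 0.4654 -0.1562  0.0455] 99.82180275709608
recess [ 0.4649 -0.1555  0.046 ]
slot [ 0.4653 -0.1466  0.0455] [ 0.4683 -0.1644  0.0455] [ 0.4668 -0.1555  0.0455] 99.89065182867282
recess [ 0.4663 -0.1548  0.046 ]
((308.6815185546875, 102.90068054199219), (95.34202575683594, 149.41604614257812), 87.87889862060547)
[[ 65  65  62  66  66  64  65  62  62  67  66  64  63  66  66  65  66  66
   67  67  65  67]
 [ 67  66  64  63  66  66  66  65  65  66  65  63  66  67  63  65  65  66
   66  69  67  67]
 [ 63  66  65  65  66  65  67  66  67  67  63  62  67  64  65  67  65  64
   66  66  69  66]
 [ 62  63  64  66  66  65  63  67  63  66  62  66  64  63  64  66  66  65
   66  66  66  66]
 [ 62  62  63  66  62  62  62  63  64  67  65  62  66  65  62  62  66  66
   66  66  62  66]
 [ 63  63  67  64  62  62  66  62  68  64  66  64  63  64  65  62  67  67
   66  63  60  66]
 [ 66  64  68  65  65  66  63  64  62  60  65  63  62  66  67  65  66  66
   66  65  66  67]
 [ 65  66  66  66  67  63  63  65  57  51  52  55  62  65  66  66  68  67
   66  63  66  66]
 [ 65  66  65  66  66  63  62  59  92 167 166  86  59  65  66  67  67  65
   64  63  67  67]
 [ 67  68  66  68  63  65  61  59  99 223 219 128  51  60  66  65  67  66
   63  65  64  67]
 [ 66  65  67  67  65  66  60  54  93 222 216 130  51  60  64  63  64  65
   67  67  67  65]
 [ 65  64  66  66  64  65  59  50 104 245 241 141  47  61  65  65  66  65
   65  66  66  66]
 [ 65  67  64  66  66  67  60  48 144 255 255 155  61  55  62  66  67  66
   66  65  66  66]
 [ 62  67  63  66  66  64  58 125 207 239 236 203 164  52  62  64  64  64
   69  66  67  65]
 [ 66  66  62  66  65  63  53 130 208 200 200 203 175  47  62  64  65  64
   67  67  66  66]]
```

View pics/w4.png

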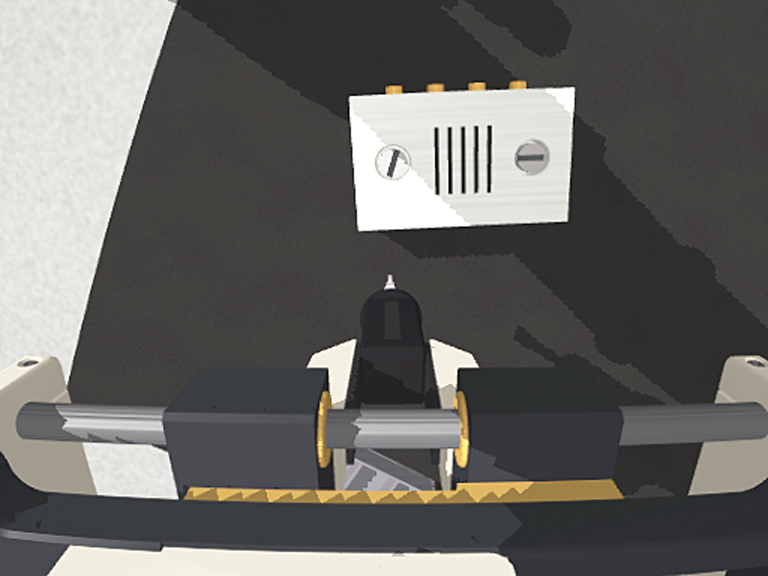

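```bash
python3 -c "
from h import *
d([.4698,-.171,.125])"
```

```text
5.925 pos [ 0.4955 -0.2188  0.1796] yawx 115.51 z [-0.001  0.001 -1.   ] q7 0.775 w 0.0238 F [-0.08 -0.03 -1.63] T [ 0.039 -0.044  0.003]
delta tool [ 0.0541 -0.0026  0.0546]
```

Emit:
{"api": "play_rows", "payload": {
  "deltas": [
    [[0.027,-0.0013,0.015],[0,0,8],-1],
    [[0.054,-0.0026,0.035],[0,0,15.6],-1],
    [[0.054,-0.0026,0.0546],[0,0,15.6],-1],
    [[0.054,-0.0026,0.0546],[0,0,15.6],-1],
    [[0.054,-0.0026,0.0546],[0,0,15.6],-1]
  ]
}}

```text
clock: 6.55
ee_pos: [0.4705, -0.1725, 0.126]
ee_rot: [0.644, 0.765, 0.0, 0.0]
contact_force: [0.2, 0.4, -1.7]
grip_width: 0.0234
```

```bash
python3 - <<'E'
from h import *
import pickle
np.set_printoptions(precision=4,suppress=True)
d(None)
o=get_obs(); c=cap('wrist','w5.png'); pickle.dump((c,o),open('c5.pkl','wb'))
R=Ro.from_quat(o['ee_rot']).as_matrix()
print('tip proj',proj(c,o['ee_pos']+R@[0,0,.07]),'tip front',proj(c,o['ee_pos']+R@[0.007,0,.07]))
i=c['color'][:,:,::-1]
cv2.imwrite('pics/z5.png',cv2.resize(i[130:205,220:310],None,fx=8,fy=8,interpolation=cv2.INTER_CUBIC))
d(None)
E
```

```text
6.55 pos [ 0.4705 -0.1725  0.126 ] yawx 99.82 z [ 0.001 -0.    -1.   ] q7 0.443 w 0.0234 F [ 0.16  0.42 -1.74] T [-0.066 -0.048  0.008]
tip proj [261.3891 191.2006] tip front [261.3958 183.6413]
6.6 pos [ 0.4706 -0.1727  0.1262] yawx 99.81 z [ 0.001 -0.    -1.   ] q7 0.443 w 0.0239 F [ 0.51 -0.95 -1.5 ] T [ 0.012 -0.082  0.008]
```

View pics/z5.png

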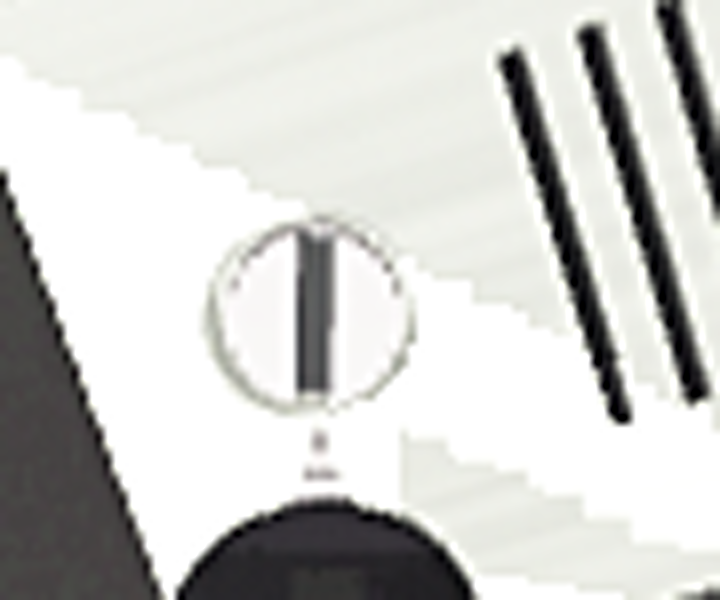

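```bash
python3 - <<'E'
from h import *
import pickle
np.set_printoptions(precision=4,suppress=True)
c,o=pickle.load(open('c5.pkl','rb'))
R=Ro.from_quat(o['ee_rot']).as_matrix()
f=lambda u,v:np.array([220+(u+.5)/8-.5,130+(v+.5)/8-.5])
tipc=f(320,0)[0]; print('tip col',tipc,'pred 261.39 bias',261.39-tipc)
for z,p in [(.046,(312,315)),(.0455,(317,237)),(.0455,(312,392)),(.0455,(314.5,315))]:
    q=f(*p)+[261.39-tipc,0]; X=atz(c,q,z); print(X,'tool',R.T@(X-o['ee_pos']))
d(None)
E
```

```text
tip col 259.5625 pred 261.39 bias 1.8274999999999864
[ 0.4666 -0.1551  0.046 ] tool [ 0.0179 -0.0009  0.08  ]
[ 0.4656 -0.1462  0.0455] tool [ 0.0268 -0.0004  0.0805]
[ 0.4682 -0.1641  0.0455] tool [ 0.0088 -0.0009  0.0805]
[ 0.4669 -0.1551  0.0455] tool [ 0.0178 -0.0006  0.0805]
6.6 pos [ 0.4706 -0.1727  0.1262] yawx 99.81 z [ 0.001 -0.    -1.   ] q7 0.443 w 0.0239 F [ 0.51 -0.95 -1.5 ] T [ 0.012 -0.082  0.008]
```

Emit:
{"api": "play_rows", "payload": {
  "deltas": [
    [[0.009,-0.0006,0],[0,0,1.2],-1],
    [[0.0178,-0.0006,0],[0,0,1.2],-1],
    [[0.0178,-0.0006,0.004],[0,0,1.2],-1],
    [[0.0178,-0.0006,0.006],[0,0,1.2],-1],
    [[0.0178,-0.0006,0.006],[0,0,1.2],-1]
  ]
}}

```text
clock: 7.22
ee_pos: [0.4661, -0.1553, 0.1191]
ee_rot: [0.652, 0.758, -0.0, -0.0]
contact_force: [-0.6, -0.4, -1.3]
grip_width: 0.0236
```

```bash
python3 - <<'E'
from h import *
import pickle
d(None)
o=get_obs(); c=cap('wrist','w6.png'); pickle.dump((c,o),open('c6.pkl','wb'))
i=c['color'][:,:,::-1]
cv2.imwrite('pics/z6.png',cv2.resize(i[150:210,220:300],None,fx=9,fy=9,interpolation=cv2.INTER_CUBIC))
d(None)
E
```

```text
7.225 pos [ 0.4661 -0.1553  0.1191] yawx 98.58 z [-0. -0. -1.] q7 0.388 w 0.0236 F [-0.58 -0.36 -1.26] T [-0.046 -0.005  0.013]
7.275 pos [ 0.4661 -0.1553  0.1192] yawx 98.58 z [-0. -0. -1.] q7 0.388 w 0.0235 F [-0.48 -0.31 -1.9 ] T [-0.03   0.008  0.013]
```

View pics/z6.png

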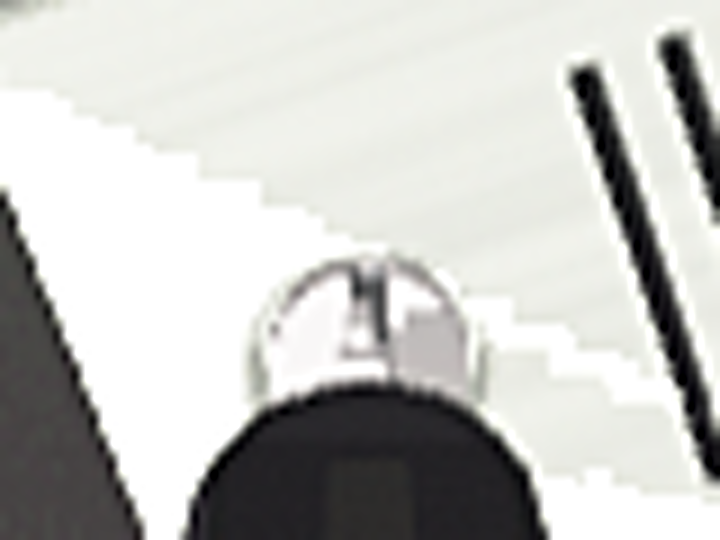

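```bash
python3 - <<'E'
from h import *
import pickle
c,o=pickle.load(open('c6.pkl','rb'))
g=cv2.cvtColor(c['color'],cv2.COLOR_RGB2GRAY)
print(list(range(252,272)))
for v in range(176,193): print(v,g[v,252:272])
i=c['color'][:,:,::-1]
cv2.imwrite('pics/z6b.png',cv2.resize(i[174:196,246:276],None,fx=22,fy=22,interpolation=cv2.INTER_NEAREST))
R=Ro.from_quat(o['ee_rot']).as_matrix()
for p in [(0.007,0,.07),(0,0,.07),(.01,0,.0745)]: print(proj(c,o['ee_pos']+R@p))
E
```

```text
[252, 253, 254, 255, 256, 257, 258, 259, 260, 261, 262, 263, 264, 265, 266, 267, 268, 269, 270, 271]
176 [255 255 255 255 255 255 255 231 232 232 232 234 234 234 234 233 233 232
 233 233]
177 [255 255 255 255 255 255 255 255 253 255 255 231 232 238 236 234 232 231
 231 232]
178 [255 255 255 255 254 247 233 224 216 225 227 192 203 226 223 232 234 233
 234 235]
179 [255 255 254 221 158 148 143 143 222 207 175 202 159 158 170 226 228 237
 237 239]
180 [248 230 153 151 169 197 171  90 171 162 143 204 198 170 145 163 254 255
 235 241]
181 [214 161 157 195 241 255 239  68 100  97  94 240 255 239 191 167 183 255
 255 236]
182 [151 133 234 251 253 255 242  65  81  82  81 247 255 253 251 232 160 185
 255 218]
183 [171 235 254 252 250 254 251 139 155 104  80 247 255 254 255 255 242 176
 222 250]
184 [220 253 251 249 249 253 237 181 194 115  78 248 255 213 217 219 211 164
 173 246]
185 [250 251 249 248 249 252 219 179 191 128  76 252 255 176 183 183 187 181
 179 205]
186 [252 249 248 248 249 252 229 223 233 153  71 196 227 184 187 188 189 189
 177 174]
187 [250 248 248 248 249 253 236 255 255 182  67 167 190 189 188 189 189 189
 184 162]
188 [249 248 248 248 250 235 197 231 236 189 143 165 193 189 189 189 189 189
 188 178]
189 [248 248 248 249 251 223 167 179 182 178 154 163 193 191 190 190 190 190
 188 186]
190 [248 248 249 250 253 247 251 254 255 255 230 159 195 192 191 190 190 189
 189 187]
191 [250 251 254 255 255 255 255 250 247 239 248 163 206 201 197 194 193 192
 190 189]
192 [255 255 255 208 193 158 152 117 111 100 134  92 119 178 173 209 204 199
 195 192]
[261.35008165 183.62716949]
[261.34351628 191.18647904]
[261.35446369 178.99341764]
```

View pics/z6b.png

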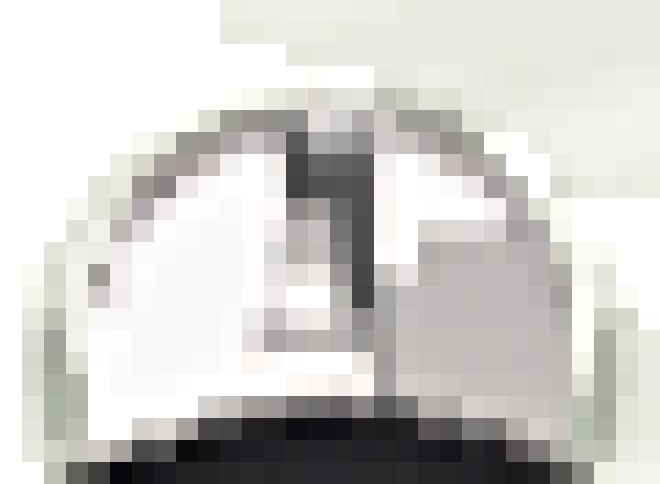

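Emit:
{"api": "play_rows", "payload": {
  "deltas": [
    [[0,0.0007,0],[0,0,0.3],-1],
    [[0,0.0007,0.003],[0,0,0.3],-1],
    [[0,0.0007,0.005],[0,0,0.3],-1],
    [[0,0.0007,0.006],[0,0,0.3],-1],
    [[0,0.0007,0.006],[0,0,0.3],-1]
  ]
}}

```text
clock: 7.9
ee_pos: [0.4668, -0.1549, 0.1132]
ee_rot: [0.654, 0.756, -0.0, -0.0]
contact_force: [0.2, -0.0, -1.4]
grip_width: 0.0235
```

```bash
python3 - <<'E'
from h import *
import pickle
d(None)
o=get_obs(); c=cap('wrist','w7.png'); pickle.dump((c,o),open('c7.pkl','wb'))
i=c['color'][:,:,::-1]
cv2.imwrite('pics/z7.png',cv2.resize(i[174:196,246:276],None,fx=22,fy=22,interpolation=cv2.INTER_NEAREST))
d(None)
E
```

```text
7.9 pos [ 0.4668 -0.1549  0.1132] yawx 98.29 z [-0.  0. -1.] q7 0.383 w 0.0235 F [ 0.23 -0.04 -1.41] T [ 0.028 -0.038 -0.008]
7.95 pos [ 0.4669 -0.155   0.1133] yawx 98.29 z [-0.  0. -1.] q7 0.383 w 0.0236 F [ 0.04  0.05 -1.81] T [ 0.001 -0.054 -0.024]
```

View pics/z7.png

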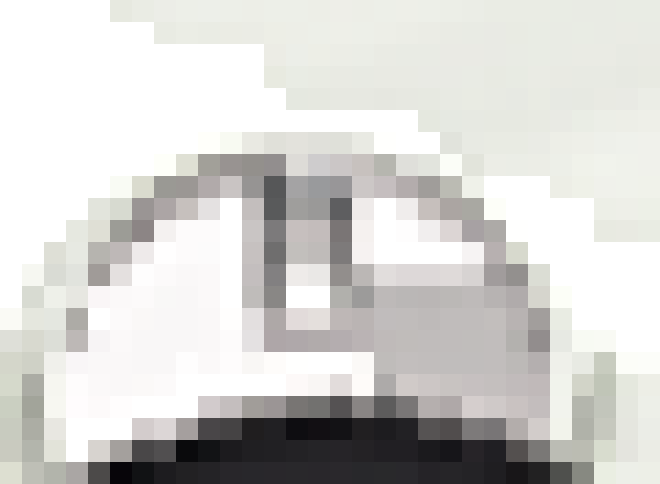

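Emit:
{"api": "play_rows", "payload": {
  "deltas": [
    [[0,0,0.002],[0,0,0],-1],
    [[0,0,0.003],[0,0,0],-1],
    [[0,0,0.004],[0,0,0],-1],
    [[0,0,0.005],[0,0,0],-1],
    [[0,0,0.005],[0,0,0],-1]
  ]
}}

```text
clock: 8.57
ee_pos: [0.4671, -0.155, 0.1085]
ee_rot: [0.654, 0.756, 0.0, 0.0]
contact_force: [-0.6, 0.1, 1.7]
grip_width: 0.0236
```

```bash
python3 - <<'E'
from h import *
d(None)
capture('side');d(None)
c=cap('wrist','w8.png')
i=c['color'][:,:,::-1]
cv2.imwrite('pics/z8.png',cv2.resize(i[174:196,246:276],None,fx=22,fy=22,interpolation=cv2.INTER_NEAREST))
d(None)
E
```

```text
8.575 pos [ 0.4671 -0.155   0.1085] yawx 98.29 z [ 0. -0. -1.] q7 0.384 w 0.0236 F [-0.56  0.09  1.73] T [0.013 0.12  0.035]
8.625 pos [ 0.4671 -0.155   0.1085] yawx 98.29 z [ 0. -0. -1.] q7 0.384 w 0.0237 F [-0.57 -0.42  2.25] T [-0.016  0.137 -0.029]
8.675 pos [ 0.4671 -0.155   0.1085] yawx 98.29 z [ 0. -0. -1.] q7 0.384 w 0.0235 F [-0.24  0.75  2.02] T [ 0.013  0.13  -0.027]
```

View pics/z8.png

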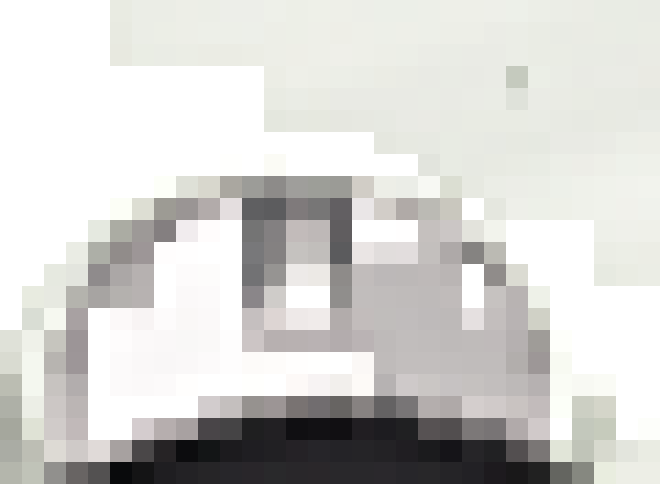

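Emit:
{"api": "play_rows", "payload": {
  "deltas": [
    [[0,0,0],[0,0,6],-1],
    [[0,0,0],[0,0,13],-1],
    [[0,0,0],[0,0,20],-1],
    [[0,0,0],[0,0,27],-1],
    [[0,0,0],[0,0,32],-1]
  ]
}}

```text
clock: 9.3
ee_pos: [0.467, -0.1552, 0.1085]
ee_rot: [0.838, 0.545, 0.0, 0.0]
contact_force: [-0.7, -1.3, 1.8]
grip_width: 0.0236
```

```bash
cat > look.py <<'E'
from h import *
import sys,pickle
d(None)
T=[];F=[]
n=sys.argv[1]
c=cap('wrist','w%s.png'%n); pickle.dump((c,get_obs()),open('c%s.pkl'%n,'wb'))
i=c['color'][:,:,::-1]
cv2.imwrite('pics/z%s.png'%n,cv2.resize(i[170:200,241:281],None,fx=18,fy=18,interpolation=cv2.INTER_NEAREST))
for k in range(int(sys.argv[2])):
    capture('wrist'); o=get_obs(); T.append(o['torque']);F.append(o['contact_force'])
if T: print('mean T',np.mean(T,0).round(3),'sd',np.std(T,0).round(3),'F',np.mean(F,0).round(2))
d(None)
E
python3 look.py 9 6
```

```text
9.3 pos [ 0.467  -0.1552  0.1085] yawx 66.1 z [ 0. -0. -1.] q7 -0.119 w 0.0236 F [-0.67 -1.27  1.82] T [-0.26   0.207  0.033]
mean T [-0.333  0.177  0.049] sd [0.019 0.018 0.034] F [-0.21 -0.73  2.43]
9.65 pos [ 0.467  -0.1551  0.1084] yawx 66.36 z [ 0. -0. -1.] q7 -0.115 w 0.0232 F [ 0.16 -1.61  2.5 ] T [-0.337  0.151  0.061]
```

View pics/z9.png

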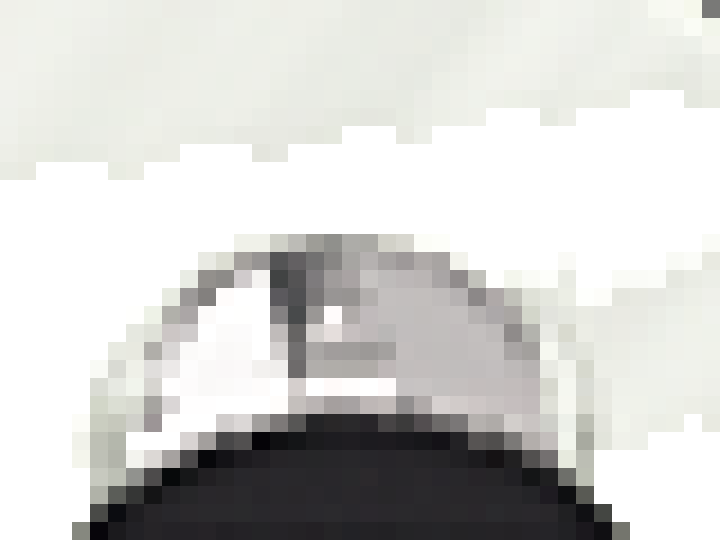

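Emit:
{"api": "play_rows", "payload": {
  "deltas": [
    [[0,0,0],[0,0,8],-1],
    [[0,0,0],[0,0,16],-1],
    [[0,0,0],[0,0,24],-1],
    [[0,0,0],[0,0,31],-1],
    [[0,0,0],[0,0,36],-1]
  ]
}}

```text
clock: 10.28
ee_pos: [0.4671, -0.1556, 0.1085]
ee_rot: [0.966, 0.26, 0.0, 0.0]
contact_force: [-0.9, -3.4, 1.4]
grip_width: 0.0233
```

```bash
python3 look.py 10 6
```

```text
10.275 pos [ 0.4671 -0.1556  0.1085] yawx 30.14 z [ 0.    -0.001 -1.   ] q7 -0.677 w 0.0233 F [-0.91 -3.42  1.41] T [-0.819  0.237  0.094]
mean T [-1.04   0.151  0.039] sd [0.074 0.028 0.025] F [-0.18 -3.24  2.46]
10.625 pos [ 0.4671 -0.1553  0.1084] yawx 30.37 z [ 0.001 -0.    -1.   ] q7 -0.673 w 0.0238 F [-0.16 -3.76  2.71] T [-1.107  0.167 -0.005]
```

View pics/w10.png

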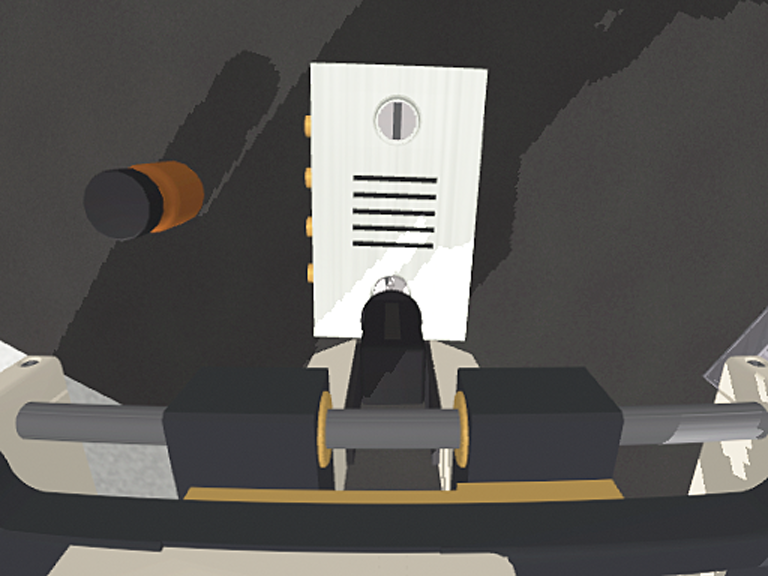

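View pics/z10.png

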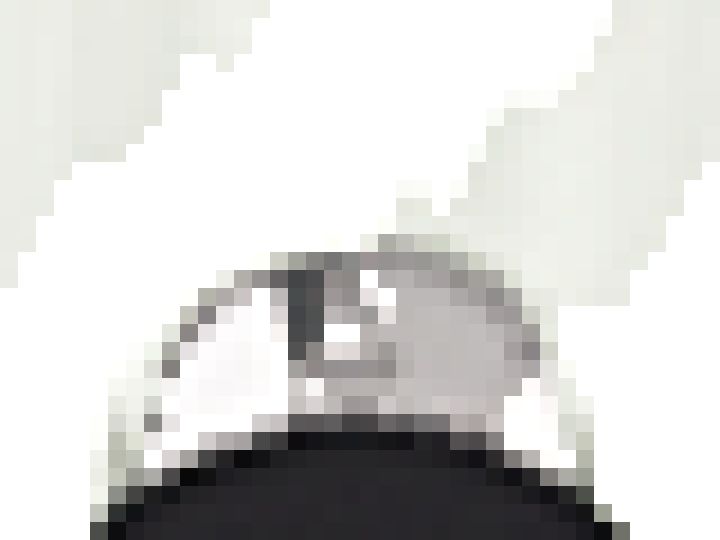

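Emit:
{"api": "play_rows", "payload": {
  "deltas": [
    [[0,0.0003,0],[0,0,1],-1],
    [[0,0.0006,0],[0,0,2],-1],
    [[0,0.0006,0],[0,0,3.5],-1],
    [[0,0.0006,0],[0,0,3.5],-1]
  ]
}}

```text
clock: 11.12
ee_pos: [0.4672, -0.1555, 0.1083]
ee_rot: [0.973, 0.231, -0.0, 0.0]
contact_force: [-0.7, -3.9, 2.4]
grip_width: 0.0239
```

```bash
python3 look.py 11 8
```

```text
11.125 pos [ 0.4672 -0.1555  0.1083] yawx 26.76 z [-0. -0. -1.] q7 -0.728 w 0.0239 F [-0.69 -3.92  2.42] T [-1.161  0.249  0.069]
mean T [-1.128  0.28   0.067] sd [0.025 0.023 0.022] F [-0.59 -3.61  2.48]
11.575 pos [ 0.4673 -0.1555  0.1083] yawx 26.8 z [ 0. -0. -1.] q7 -0.727 w 0.0238 F [-0.65 -3.1   3.26] T [-1.128  0.305  0.088]
```

View pics/z11.png

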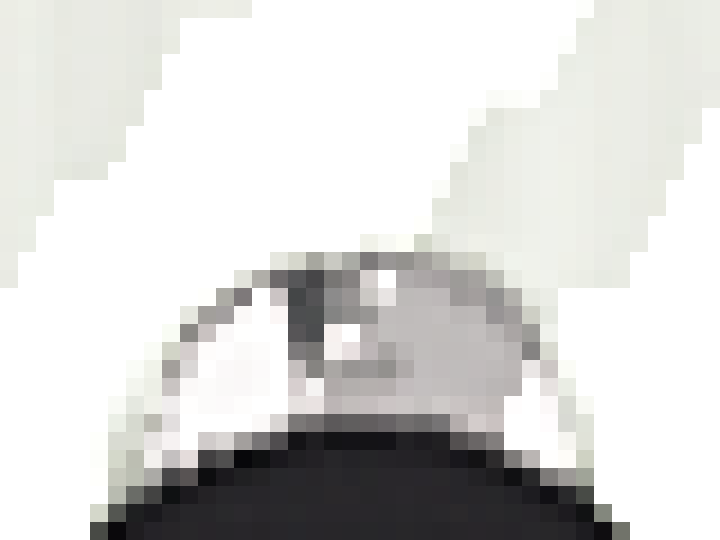

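Emit:
{"api": "play_rows", "payload": {
  "deltas": [
    [[0,0.0003,0],[0,0,0],-1],
    [[0,0.0006,0],[0,0,0],-1],
    [[0,0.0006,0],[0,0,0],-1]
  ]
}}

```text
clock: 11.95
ee_pos: [0.4673, -0.1558, 0.1083]
ee_rot: [0.973, 0.232, -0.0, -0.0]
contact_force: [-2.2, -2.2, 2.3]
grip_width: 0.0235
```

```bash
python3 look.py 12 6
```

```text
11.95 pos [ 0.4673 -0.1558  0.1083] yawx 26.8 z [-0.  0. -1.] q7 -0.726 w 0.0235 F [-2.16 -2.23  2.3 ] T [-0.727  0.424  0.131]
mean T [-0.632  0.53   0.069] sd [0.048 0.031 0.008] F [-1.19 -1.93  2.52]
12.3 pos [ 0.4674 -0.1558  0.1083] yawx 26.8 z [-0.  0. -1.] q7 -0.726 w 0.0237 F [-1.29 -1.5   2.28] T [-0.545  0.55   0.071]
```

Emit:
{"api": "play_rows", "payload": {
  "deltas": [
    [[-0.0003,0.0003,0],[0,0,1],-1],
    [[-0.0003,0.0004,0],[0,0,2],-1],
    [[-0.0003,0.0004,0],[0,0,2],-1]
  ]
}}

```text
clock: 12.68
ee_pos: [0.4673, -0.1563, 0.1083]
ee_rot: [0.977, 0.215, -0.0, -0.0]
contact_force: [-1.9, -1.3, 2.5]
grip_width: 0.0234
```

```bash
python3 look.py 13 8
```

```text
12.675 pos [ 0.4673 -0.1563  0.1083] yawx 24.78 z [-0.  0. -1.] q7 -0.756 w 0.0234 F [-1.86 -1.29  2.55] T [-0.226  0.576  0.014]
mean T [-0.103  0.648  0.068] sd [0.039 0.05  0.025] F [-2.07 -0.49  2.37]
13.125 pos [ 0.4674 -0.1564  0.1083] yawx 24.8 z [-0.  0. -1.] q7 -0.756 w 0.0238 F [-2.32 -0.71  2.14] T [-0.06   0.675  0.074]
```

Emit:
{"api": "play_rows", "payload": {
  "deltas": [
    [[-0.0003,0,0],[0,0,1],-1],
    [[-0.0003,0,0],[0,0,2],-1],
    [[-0.0003,0,0],[0,0,2],-1]
  ]
}}

```text
clock: 13.5
ee_pos: [0.4672, -0.1566, 0.1083]
ee_rot: [0.98, 0.197, 0.0, -0.0]
contact_force: [-1.2, 0.5, 2.0]
grip_width: 0.0236
```

```bash
python3 look.py 14 8
```

```text
13.5 pos [ 0.4672 -0.1566  0.1083] yawx 22.77 z [ 0.  0. -1.] q7 -0.786 w 0.0236 F [-1.25  0.54  1.99] T [0.058 0.588 0.076]
mean T [0.107 0.639 0.053] sd [0.023 0.04  0.036] F [-1.63 -0.38  2.53]
13.95 pos [ 0.4671 -0.1566  0.1083] yawx 22.8 z [ 0.  0. -1.] q7 -0.786 w 0.0235 F [-1.31  0.25  2.93] T [0.129 0.634 0.057]
```

View pics/z14.png

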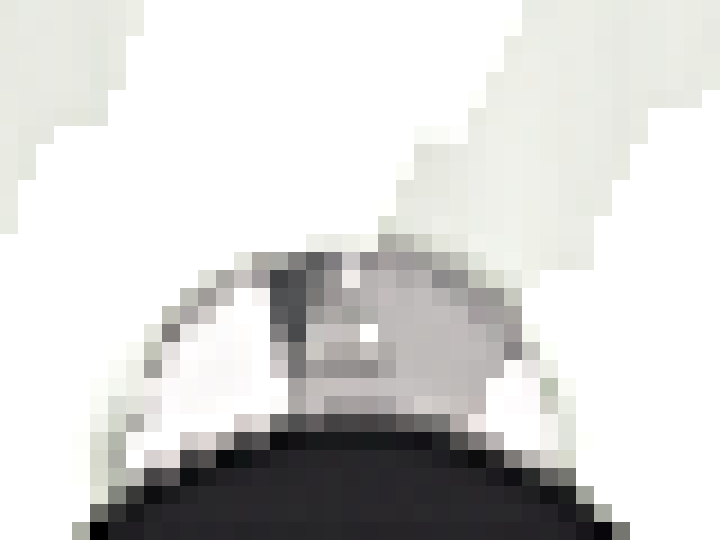

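Still only friction torque; slot still follows. Continue in small steps.

Emit:
{"api": "play_rows", "payload": {
  "deltas": [
    [[0,0,0],[0,0,1],-1],
    [[0,0,0],[0,0,2],-1],
    [[0,0,0],[0,0,2],-1]
  ]
}}

```text
clock: 14.32
ee_pos: [0.4672, -0.1566, 0.1083]
ee_rot: [0.984, 0.18, 0.0, 0.0]
contact_force: [-2.6, 1.6, 2.7]
grip_width: 0.0234
```

```bash
python3 look.py 15 7
```

```text
14.325 pos [ 0.4672 -0.1566  0.1083] yawx 20.77 z [ 0. -0. -1.] q7 -0.817 w 0.0234 F [-2.62  1.58  2.67] T [0.069 0.674 0.052]
mean T [0.107 0.648 0.053] sd [0.021 0.034 0.028] F [-1.91  0.02  2.65]
14.725 pos [ 0.4672 -0.1566  0.1083] yawx 20.8 z [ 0. -0. -1.] q7 -0.817 w 0.0235 F [-2.43  0.94  2.69] T [0.14  0.615 0.037]
```

Emit:
{"api": "play_rows", "payload": {
  "deltas": [
    [[0,0,0],[0,0,1],-1],
    [[0,0,0],[0,0,2],-1],
    [[0,0,0],[0,0,2],-1]
  ]
}}

```text
clock: 15.1
ee_pos: [0.4672, -0.1566, 0.1083]
ee_rot: [0.987, 0.163, 0.0, 0.0]
contact_force: [-1.7, -0.2, 2.4]
grip_width: 0.0237
```

```bash
python3 look.py 16 7
```

```text
15.1 pos [ 0.4672 -0.1566  0.1083] yawx 18.77 z [ 0. -0. -1.] q7 -0.848 w 0.0237 F [-1.69 -0.17  2.41] T [0.04  0.68  0.047]
mean T [0.05  0.632 0.062] sd [0.024 0.024 0.022] F [-1.75  0.1   2.19]
15.5 pos [ 0.4671 -0.1566  0.1083] yawx 18.8 z [ 0.  0. -1.] q7 -0.847 w 0.0235 F [-0.59  0.53  2.57] T [0.027 0.594 0.086]
```

View pics/w16.png

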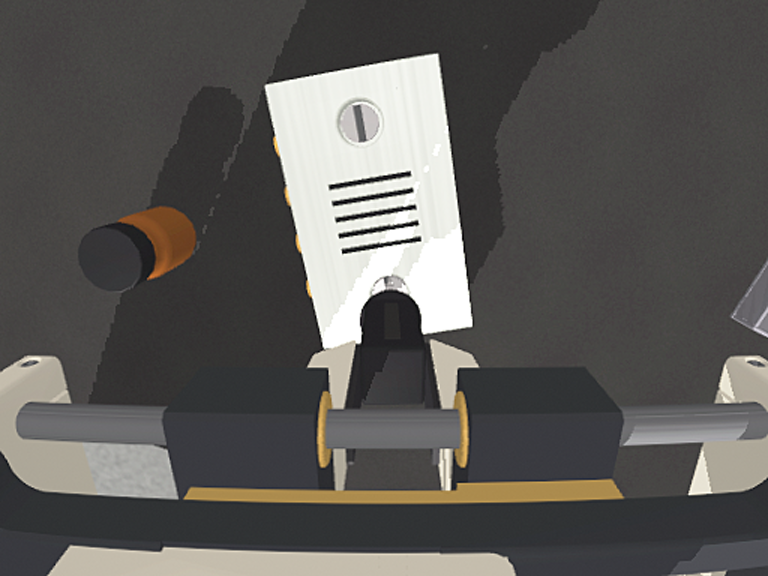

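View pics/z16.png

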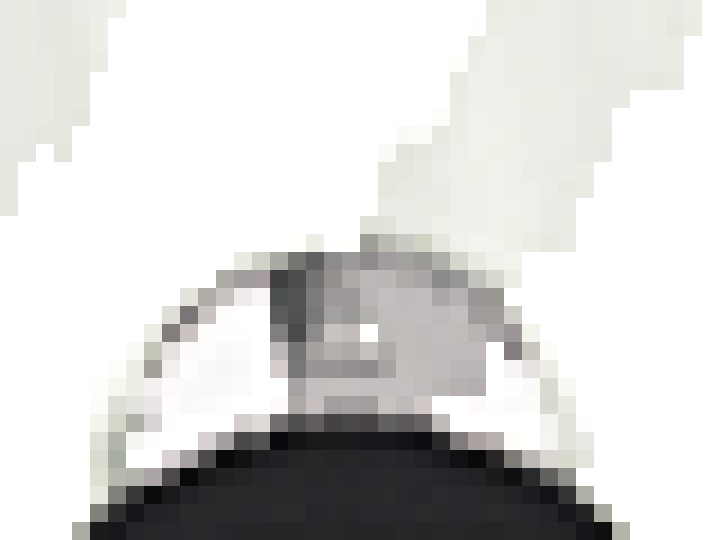

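Emit:
{"api": "play_rows", "payload": {
  "deltas": [
    [[0,0,0],[0,0,1],-1],
    [[0,0,0],[0,0,1.5],-1],
    [[0,0,0],[0,0,1.5],-1]
  ]
}}

```text
clock: 15.88
ee_pos: [0.4672, -0.1567, 0.1084]
ee_rot: [0.989, 0.15, 0.0, 0.0]
contact_force: [-1.8, -0.6, 1.7]
grip_width: 0.0236
```

```bash
python3 look.py 17 7
```

```text
15.875 pos [ 0.4672 -0.1567  0.1084] yawx 17.29 z [ 0. -0. -1.] q7 -0.87 w 0.0236 F [-1.78 -0.6   1.73] T [0.028 0.644 0.055]
mean T [0.01  0.649 0.06 ] sd [0.027 0.033 0.03 ] F [-1.75 -0.08  2.22]
16.275 pos [ 0.4672 -0.1566  0.1084] yawx 17.3 z [ 0. -0. -1.] q7 -0.87 w 0.0235 F [-1.97  0.38  2.26] T [0.014 0.659 0.079]
```

Emit:
{"api": "play_rows", "payload": {
  "deltas": [
    [[0,0,0],[0,0,1],-1],
    [[0,0,0],[0,0,1.5],-1],
    [[0,0,0],[0,0,1.5],-1]
  ]
}}

```text
clock: 16.65
ee_pos: [0.4672, -0.1566, 0.1083]
ee_rot: [0.991, 0.137, 0.0, 0.0]
contact_force: [-2.1, 0.8, 2.5]
grip_width: 0.0238
```

```bash
python3 look.py 18 7
```

```text
16.65 pos [ 0.4672 -0.1566  0.1083] yawx 15.79 z [ 0. -0. -1.] q7 -0.893 w 0.0238 F [-2.09  0.77  2.48] T [-0.041  0.632  0.103]
mean T [0.01  0.653 0.062] sd [0.025 0.028 0.017] F [-1.66  0.02  2.1 ]
17.05 pos [ 0.4671 -0.1566  0.1083] yawx 15.8 z [ 0. -0. -1.] q7 -0.893 w 0.0236 F [-0.97  0.35  1.95] T [0.02  0.672 0.061]
```

View pics/z18.png

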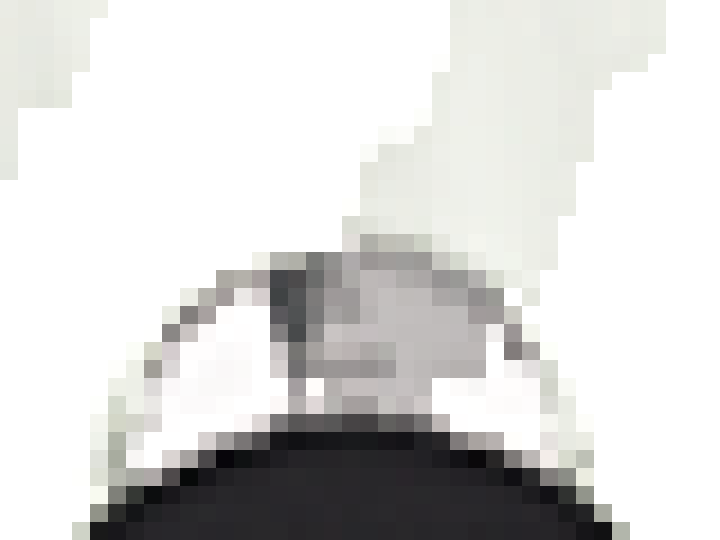

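```bash
python3 - <<'E'
from h import *
import pickle
np.set_printoptions(precision=4,suppress=True)
c,o=pickle.load(open('c16.pkl','rb'))
L=lambda a,b,z=.046:(lambda p,q:(np.linalg.norm(q-p),np.degrees(np.arctan2(*(q-p)[1::-1]))))(atz(c,np.array(a)/1.5,z),atz(c,np.array(b)/1.5,z))
print(L((322,348),(266,86)),L((472,326),(438,55)),L((266,86),(438,55)))
print('vents',L((330,187),(411,174)),L((342,251),(420,238)))
print('shut slot',L((365,140),(356,104)))
c,o=pickle.load(open('c18.pkl','rb'))
i=c['color'][:,:,::-1]
cv2.imwrite('pics/z18b.png',cv2.resize(i[40:190,170:320],None,fx=4,fy=4,interpolation=cv2.INTER_CUBIC))
E
```

```text
(np.float64(0.14882315464101645), np.float64(27.537748947568108)) (np.float64(0.1490691615779036), np.float64(28.181195865255617)) (np.float64(0.08913509828692122), np.float64(-61.93550172032886))
vents (np.float64(0.044181678188896664), np.float64(-62.314032437619574)) (np.float64(0.04429448054006565), np.float64(-61.554362411092136))
shut slot (np.float64(0.018543410547519967), np.float64(32.49204682955601))
```

View pics/z18b.png

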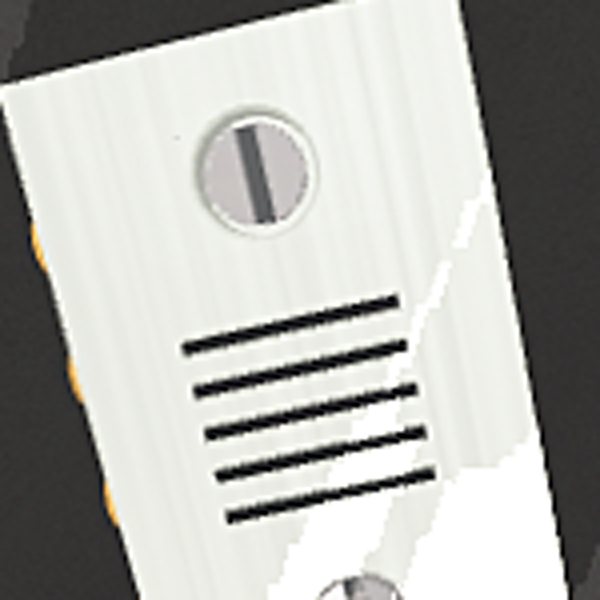

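Emit:
{"api": "play_rows", "payload": {
  "deltas": [
    [[0,0,0],[0,0,0.5],-1],
    [[0,0,0],[0,0,1],-1],
    [[0,0,0],[0,0,1],-1]
  ]
}}

```text
clock: 17.42
ee_pos: [0.4671, -0.1567, 0.1083]
ee_rot: [0.992, 0.129, 0.0, 0.0]
contact_force: [-2.1, -0.4, 2.4]
grip_width: 0.0234
```

```bash
python3 look.py 19 7
```

```text
17.425 pos [ 0.4671 -0.1567  0.1083] yawx 14.78 z [ 0. -0. -1.] q7 -0.909 w 0.0234 F [-2.15 -0.43  2.4 ] T [-0.072  0.627  0.081]
mean T [-0.006  0.651  0.102] sd [0.021 0.015 0.026] F [-1.8  -0.    2.42]
17.825 pos [ 0.4671 -0.1566  0.1083] yawx 14.8 z [ 0.  0. -1.] q7 -0.909 w 0.0234 F [-1.67  0.77  1.61] T [-0.03   0.66   0.079]
```

Emit:
{"api": "play_rows", "payload": {
  "deltas": [
    [[0,0,0],[0,0,0.3],-1],
    [[0,0,0],[0,0,0.6],-1],
    [[0,0,0],[0,0,0.6],-1]
  ]
}}

```text
clock: 18.2
ee_pos: [0.4671, -0.1566, 0.1083]
ee_rot: [0.992, 0.123, 0.0, 0.0]
contact_force: [-2.2, -0.7, 2.7]
grip_width: 0.0234
```

```bash
python3 look.py 20 9
```

```text
18.2 pos [ 0.4671 -0.1566  0.1083] yawx 14.19 z [ 0. -0. -1.] q7 -0.918 w 0.0234 F [-2.22 -0.65  2.68] T [0.022 0.71  0.164]
mean T [-0.022  0.682  0.121] sd [0.022 0.034 0.028] F [-1.64  0.06  2.36]
18.7 pos [ 0.4672 -0.1567  0.1084] yawx 14.19 z [ 0. -0. -1.] q7 -0.918 w 0.0229 F [-2.29 -0.17  2.51] T [-0.051  0.628  0.126]
```

View pics/z20.png

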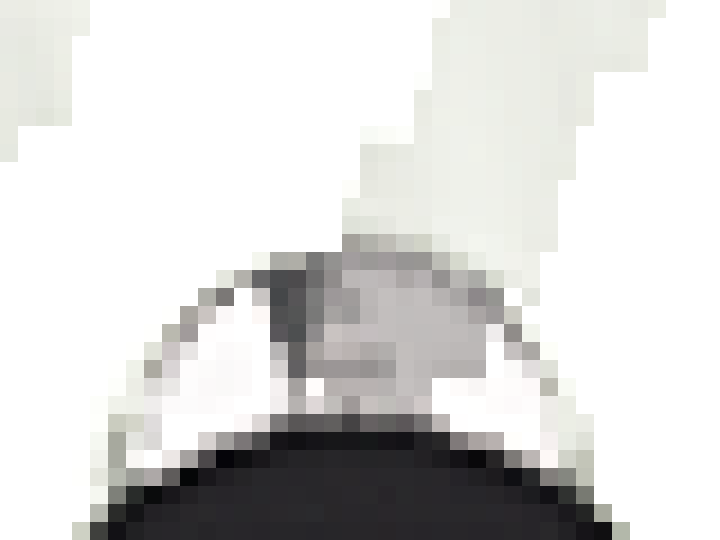

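Emit:
{"api": "play_rows", "payload": {
  "deltas": [
    [[0,0,0],[0,0,0.4],-1],
    [[0,0,0],[0,0,0.8],-1],
    [[0,0,0],[0,0,0.8],-1]
  ]
}}

```text
clock: 19.08
ee_pos: [0.4671, -0.1567, 0.1083]
ee_rot: [0.993, 0.117, 0.0, 0.0]
contact_force: [-0.9, -0.8, 2.9]
grip_width: 0.0236
```

```bash
python3 look.py 21 9
```

```text
19.075 pos [ 0.4671 -0.1567  0.1083] yawx 13.39 z [ 0. -0. -1.] q7 -0.93 w 0.0236 F [-0.88 -0.82  2.89] T [-0.02   0.607  0.16 ]
mean T [-0.027  0.678  0.133] sd [0.023 0.035 0.023] F [-1.81 -0.2   1.81]
19.575 pos [ 0.4671 -0.1567  0.1083] yawx 13.39 z [-0. -0. -1.] q7 -0.93 w 0.0232 F [-2.34  0.51  1.05] T [-0.037  0.672  0.157]
```

Emit:
{"api": "play_rows", "payload": {
  "deltas": [
    [[0,0,0],[0,0,0.3],-1],
    [[0,0,0],[0,0,0.6],-1],
    [[0,0,0],[0,0,0.6],-1]
  ]
}}

```text
clock: 19.95
ee_pos: [0.4671, -0.1566, 0.1083]
ee_rot: [0.994, 0.111, 0.0, 0.0]
contact_force: [-2.8, 0.5, 2.7]
grip_width: 0.0238
```

```bash
python3 look.py 22 9
```

```text
19.95 pos [ 0.4671 -0.1566  0.1083] yawx 12.79 z [ 0. -0. -1.] q7 -0.939 w 0.0238 F [-2.76  0.54  2.7 ] T [-0.037  0.734  0.124]
mean T [-0.007  0.693  0.139] sd [0.028 0.029 0.011] F [-1.89 -0.3   2.61]
20.45 pos [ 0.4672 -0.1566  0.1083] yawx 12.79 z [ 0.  0. -1.] q7 -0.939 w 0.023 F [-2.18 -0.4   3.77] T [0.006 0.732 0.149]
```

Emit:
{"api": "play_rows", "payload": {
  "deltas": [
    [[0,0,0],[0,0,-4],-1],
    [[0,0,0],[0,0,-7],-1],
    [[0,0,0],[0,0,-7],-1],
    [[0,0,-0.004],[0,0,-7],-1],
    [[0,0,-0.008],[0,0,-7],-1]
  ]
}}

```text
clock: 21.08
ee_pos: [0.4673, -0.1566, 0.1165]
ee_rot: [0.985, 0.172, 0.0, 0.0]
contact_force: [-0.5, 0.1, -1.5]
grip_width: 0.0237
```

```bash
python3 look.py 23 2
```

```text
21.075 pos [ 0.4673 -0.1566  0.1165] yawx 19.76 z [ 0. -0. -1.] q7 -0.839 w 0.0237 F [-0.48  0.1  -1.5 ] T [0.016 0.112 0.034]
mean T [ 0.062  0.046 -0.031] sd [0.005 0.019 0.004] F [ 0.03  0.42 -1.67]
21.225 pos [ 0.4675 -0.1566  0.1166] yawx 19.79 z [ 0.001 -0.    -1.   ] q7 -0.839 w 0.0238 F [ 0.18  0.96 -1.47] T [ 0.057  0.065 -0.027]
```

View pics/z23.png

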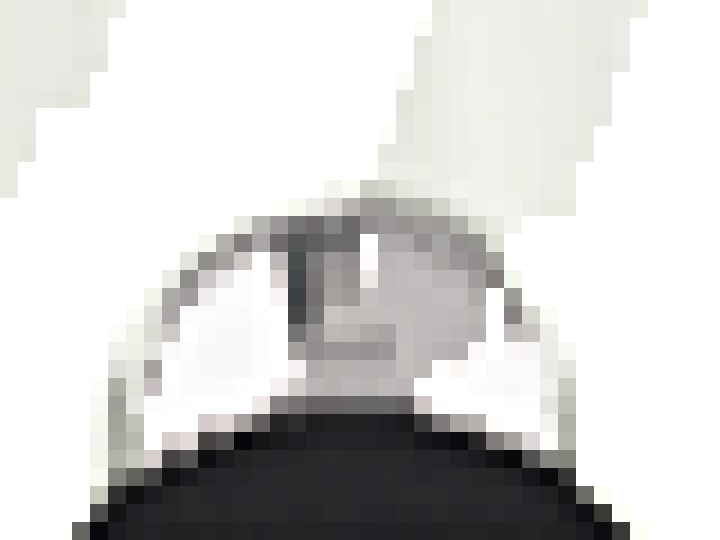

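Emit:
{"api": "play_rows", "payload": {
  "deltas": [
    [[0,0,-0.02],[0,0,0],-1],
    [[0,0,-0.06],[0,0,0],-1],
    [[-0.04,0,-0.07],[0,0,0],-1],
    [[-0.06,0,-0.07],[0,0,0],-1],
    [[-0.06,0,-0.07],[0,0,0],-1]
  ]
}}

```text
clock: 21.85
ee_pos: [0.4094, -0.1772, 0.186]
ee_rot: [0.985, 0.171, -0.0, -0.0]
contact_force: [0.7, 0.2, -1.1]
grip_width: 0.0236
```

```bash
python3 look.py 24 0; python3 - <<'E'
from h import *
import pickle
c,o=pickle.load(open('c24.pkl','rb'))
i=c['color'][:,:,::-1]
cv2.imwrite('pics/z24b.png',cv2.resize(i[40:190,170:320],None,fx=4,fy=4,interpolation=cv2.INTER_CUBIC))
E
```

```text
21.85 pos [ 0.4094 -0.1772  0.186 ] yawx 19.69 z [-0.     0.001 -1.   ] q7 -0.844 w 0.0236 F [ 0.7   0.16 -1.08] T [0.04  0.079 0.018]
21.9 pos [ 0.4105 -0.1768  0.186 ] yawx 19.75 z [ 0.  0. -1.] q7 -0.844 w 0.0233 F [ 0.03  0.46 -1.23] T [ 0.035  0.059 -0.054]
```

View pics/z24b.png

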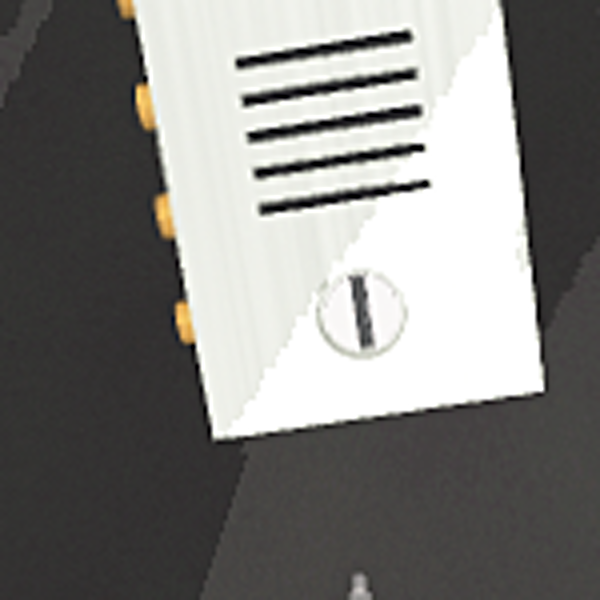

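```bash
python3 - <<'E'
from h import *
import pickle
c,o=pickle.load(open('c24.pkl','rb'))
f=lambda u,v:(170+(u+.5)/4-.5,40+(v+.5)/4-.5)
def L(a,b,z=.046):
    p,q=atz(c,f(*a),z),atz(c,f(*b),z);return np.linalg.norm(q-p),np.degrees(np.arctan2(*(q-p)[1::-1]))
print('slot',L((367,347),(355,277)),'edges',L((213,438),(135,20)),L((544,390),(501,20)),L((213,438),(544,390)),'vents',L((237,64),(411,36)),L((259,210),(429,183)))
E
```

```text
slot (np.float64(0.018439733438034032), np.float64(29.555586335086165)) edges (np.float64(0.10717756417465725), np.float64(28.4166655464389)) (np.float64(0.09366499196250182), np.float64(28.427623176152373)) (np.float64(0.09044280787402105), np.float64(-61.9581890904263)) vents (np.float64(0.044210987087952125), np.float64(-61.76118111539522)) (np.float64(0.044378164283606754), np.float64(-61.61482535910795))
```

```bash
python3 -c "
from h import *
d([.5093,.2245,.18])"
```

```text
21.9 pos [ 0.4105 -0.1768  0.186 ] yawx 19.75 z [ 0.  0. -1.] q7 -0.844 w 0.0233 F [ 0.03  0.46 -1.23] T [ 0.035  0.059 -0.054]
delta tool [ 0.2286 -0.3443  0.0062]
```

Emit:
{"api": "play_rows", "payload": {
  "deltas": [
    [[0.03,-0.045,0],[0,0,-10],-1],
    [[0.06,-0.09,0],[0,0,-20],-1],
    [[0.09,-0.135,0],[0,0,-30],-1],
    [[0.12,-0.18,0],[0,0,-40],-1],
    [[0.15,-0.225,0],[0,0,-50],-1]
  ]
}}

```text
clock: 22.52
ee_pos: [0.4763, 0.0885, 0.1857]
ee_rot: [0.818, 0.575, 0.0, -0.0]
contact_force: [1.0, -0.9, -1.0]
grip_width: 0.0237
```

```bash
python3 -c "
from h import *
capture('side');capture('side')
d([.5093,.2245,.18])"
```

```text
22.625 pos [0.4767 0.0934 0.1855] yawx 70.58 z [-0.     0.003 -1.   ] q7 -0.606 w 0.0234 F [0.54 0.31 0.16] T [-0.028  0.039  0.017]
delta tool [ 0.1344 -0.0129  0.0059]
```

Emit:
{"api": "play_rows", "payload": {
  "deltas": [
    [[0.05,-0.005,0],[0,0,-2],-1],
    [[0.1,-0.01,0],[0,0,-3],-1],
    [[0.13,-0.012,0.006],[0,0,-3],-1],
    [[0.13,-0.012,0.006],[0,0,-3],-1],
    [[0.13,-0.012,0.006],[0,0,-3],-1]
  ]
}}

```text
clock: 23.25
ee_pos: [0.5091, 0.2111, 0.1795]
ee_rot: [0.805, 0.593, -0.001, 0.0]
contact_force: [-0.3, -1.0, -1.7]
grip_width: 0.0236
```

```bash
python3 - <<'E'
from h import *
import pickle
capture('side');capture('side')
d([.5093,.2245,.18])
c=cap('wrist','w25.png'); o=get_obs(); pickle.dump((c,o),open('c25.pkl','wb'))
i=c['color'][:,:,::-1]
cv2.imwrite('pics/z25.png',cv2.resize(i[120:220,210:310],None,fx=6,fy=6,interpolation=cv2.INTER_CUBIC))
E
```

```text
23.35 pos [0.5093 0.2105 0.1801] yawx 72.7 z [-0.    -0.001 -1.   ] q7 -0.767 w 0.0236 F [-0.79 -0.05 -1.57] T [-0.028  0.041 -0.019]
delta tool [ 0.0134 -0.0042  0.0001]
```

View pics/z25.png

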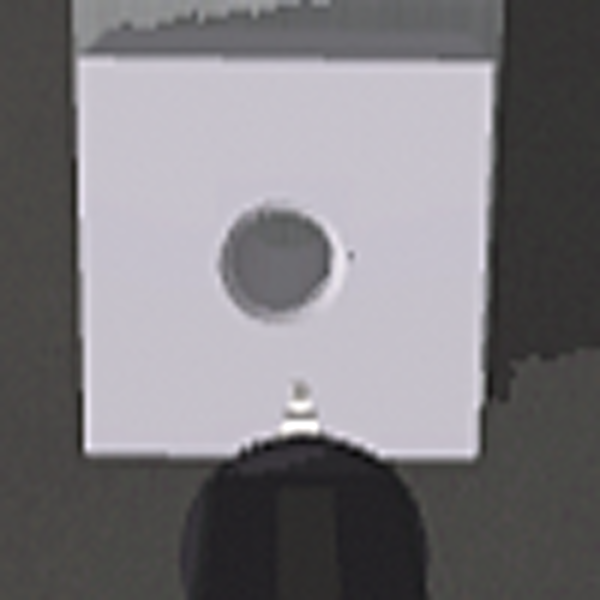

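```bash
python3 - <<'E'
from h import *
import pickle
np.set_printoptions(precision=4,suppress=True)
c,o=pickle.load(open('c25.pkl','rb'))
R=Ro.from_quat(o['ee_rot']).as_matrix()
for du in (0,1.8):
    X=atz(c,(256.4+du,163.1),.06); print(X,R.T@(X-o['ee_pos']))
d([.5093,.2245,.18])
E
```

```text
[0.509  0.2258 0.06  ] [ 0.0145 -0.0048  0.1203]
[0.5108 0.2252 0.06  ] [ 0.0145 -0.003   0.1203]
23.4 pos [0.5094 0.2106 0.1803] yawx 72.69 z [-0. -0. -1.] q7 -0.767 w 0.0236 F [ 0.35  0.52 -1.68] T [ 0.034  0.009 -0.013]
delta tool [ 0.0133 -0.0042  0.0003]
```

Emit:
{"api": "play_rows", "payload": {
  "deltas": [
    [[0.0138,-0.0036,0],[0,0,-0.7],-1],
    [[0.0138,-0.0036,0.03],[0,0,-0.7],-1],
    [[0.0138,-0.0036,0.046],[0,0,-0.7],-1],
    [[0.0138,-0.0036,0.046],[0,0,-0.7],-1],
    [[0.0138,-0.0036,0.058],[0,0,-0.7],-1]
  ]
}}

```text
clock: 24.02
ee_pos: [0.5111, 0.2265, 0.1234]
ee_rot: [0.801, 0.598, 0.001, 0.0]
contact_force: [0.5, -1.1, -1.0]
grip_width: 0.0235
```

```bash
python3 - <<'E'
from h import *
import pickle
d([.5093,.2245,.08])
c=cap('wrist','w26.png'); o=get_obs(); pickle.dump((c,o),open('c26.pkl','wb'))
i=c['color'][:,:,::-1]
cv2.imwrite('pics/z26.png',cv2.resize(i[150:220,210:310],None,fx=6,fy=6,interpolation=cv2.INTER_CUBIC))
d([.5093,.2245,.08])
E
```

```text
24.025 pos [0.5111 0.2265 0.1234] yawx 73.48 z [ 0.002  0.001 -1.   ] q7 -0.776 w 0.0235 F [ 0.47 -1.14 -1.05] T [-0.166  0.098  0.017]
delta tool [-0.0025 -0.0012  0.0433]
24.075 pos [0.5099 0.2258 0.1213] yawx 73.49 z [ 0. -0. -1.] q7 -0.776 w 0.0235 F [-0.92  0.58 -3.13] T [-0.078  0.071  0.018]
delta tool [-0.0015 -0.0002  0.0413]
```

View pics/z26.png

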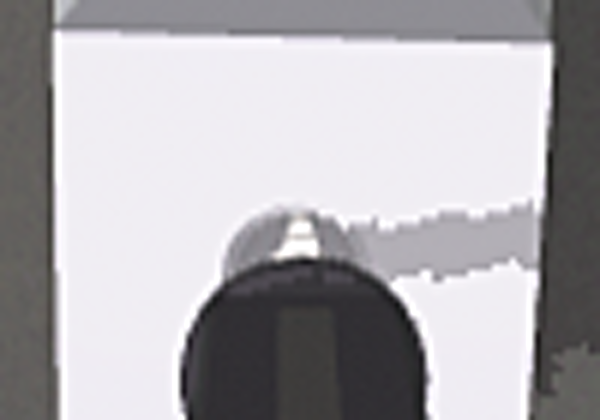

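Emit:
{"api": "play_rows", "payload": {
  "deltas": [
    [[-0.0007,0,0.012],[0,0,0],-1],
    [[-0.0007,0,0.024],[0,0,0],-1],
    [[-0.0007,0,0.034],[0,0,0],-1],
    [[-0.0007,0,0.038],[0,0,0],-1],
    [[-0.0007,0,0.04],[0,0,0],-1]
  ]
}}

```text
clock: 24.7
ee_pos: [0.5097, 0.2253, 0.0821]
ee_rot: [0.801, 0.598, -0.0, 0.0]
contact_force: [0.1, -0.1, -1.4]
grip_width: 0.0236
```

```bash
python3 - <<'E'
from h import *
d([.5093,.2245,.08]);capture('side');capture('scene')
d([.5093,.2245,.08])
E
```

```text
24.7 pos [0.5097 0.2253 0.0821] yawx 73.49 z [-0. -0. -1.] q7 -0.772 w 0.0236 F [ 0.07 -0.11 -1.36] T [-0.053  0.022  0.026]
delta tool [-0.0009 -0.0002  0.0021]
24.8 pos [0.5098 0.2253 0.0823] yawx 73.5 z [ 0. -0. -1.] q7 -0.772 w 0.023 F [ 0.24 -0.31 -1.22] T [-0.031 -0.002  0.028]
delta tool [-0.0009 -0.0002  0.0023]
```

Emit:
{"api": "play_rows", "payload": {
  "deltas": [
    [[-0.0005,0,0.001],[0,0,0],-1],
    [[-0.0005,0,0.002],[0,0,0],-1],
    [[-0.0005,0,0.0025],[0,0,0],-1],
    [[-0.0005,0,0.0025],[0,0,0],-1]
  ]
}}

```text
clock: 25.3
ee_pos: [0.5098, 0.225, 0.0805]
ee_rot: [0.801, 0.598, 0.0, 0.0]
contact_force: [-1.6, 0.5, 5.5]
grip_width: 0.0236
```

```bash
python3 - <<'E'
from h import *
d([.5093,.2245,.08]);capture('side');capture('scene')
d([.5093,.2245,.08])
E
```

```text
25.3 pos [0.5098 0.225  0.0805] yawx 73.5 z [ 0.001  0.    -1.   ] q7 -0.772 w 0.0236 F [-1.59  0.55  5.54] T [-0.195  0.478  0.005]
delta tool [-0.0006 -0.0003  0.0005]
25.4 pos [0.5098 0.225  0.0805] yawx 73.5 z [ 0.001  0.    -1.   ] q7 -0.772 w 0.0233 F [-2.02 -0.69  4.73] T [-0.198  0.381 -0.017]
delta tool [-0.0006 -0.0003  0.0005]
```

Collar seated (about 6.5 N contact). Release gently, then rise.

Emit:
{"api": "play_rows", "payload": {
  "deltas": [
    [[0,0,-0.0005],[0,0,0],-0.45],
    [[0,0,-0.0005],[0,0,0],-0.3],
    [[0,0,-0.0005],[0,0,0],0],
    [[0,0,-0.0005],[0,0,0],0.5],
    [[0,0,-0.0005],[0,0,0],0.5]
  ]
}}

```text
clock: 26.02
ee_pos: [0.5096, 0.2248, 0.0803]
ee_rot: [0.801, 0.598, -0.0, 0.0]
contact_force: [0.0, 0.8, -0.7]
grip_width: 0.0576
```

Emit:
{"api": "play_rows", "payload": {
  "deltas": [
    [[0,0,-0.02],[0,0,0],0.5],
    [[0,0,-0.06],[0,0,0],0.7],
    [[-0.03,0,-0.12],[0,0,0],1],
    [[-0.09,0,-0.15],[0,0,0],1],
    [[-0.09,0,-0.15],[0,0,0],1]
  ]
}}

```text
clock: 26.65
ee_pos: [0.4847, 0.1351, 0.2328]
ee_rot: [0.803, 0.596, 0.002, 0.001]
contact_force: [0.9, 0.6, -0.6]
grip_width: 0.0916
```

```bash
python3 - <<'E'
from h import *
d(None)
c=cap('wrist','w27.png'); s=cap('scene','s27.png')
i=s['color'][:,:,::-1]; w=c['color'][:,:,::-1]
cv2.imwrite('pics/z27.png',np.hstack([cv2.resize(i[200:300,280:380],(400,400),interpolation=cv2.INTER_CUBIC),cv2.resize(w[20:150,190:320],(400,400),interpolation=cv2.INTER_CUBIC)]))
d(None)
E
```

```text
26.65 pos [0.4847 0.1351 0.2328] yawx 73.22 z [ 0.004  0.    -1.   ] q7 -0.65 w 0.0916 F [ 0.86  0.58 -0.56] T [ 0.058 -0.003 -0.071]
26.75 pos [0.4842 0.1378 0.231 ] yawx 73.39 z [ 0.001  0.001 -1.   ] q7 -0.651 w 0.0919 F [-0.8   0.6  -0.19] T [0.001 0.044 0.002]
```

View pics/z27.png

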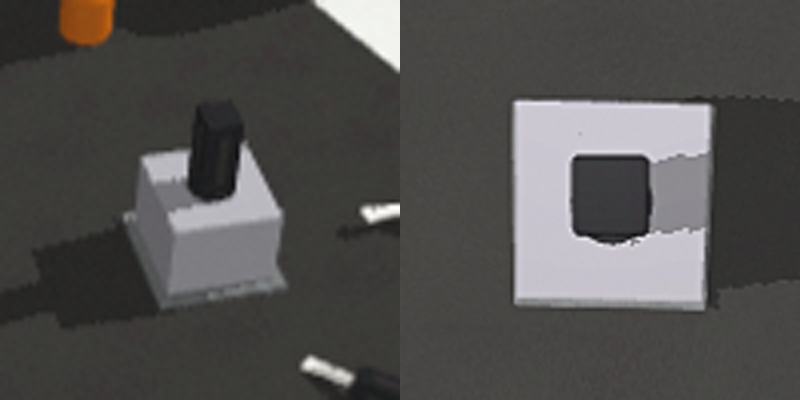

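View pics/s27.png

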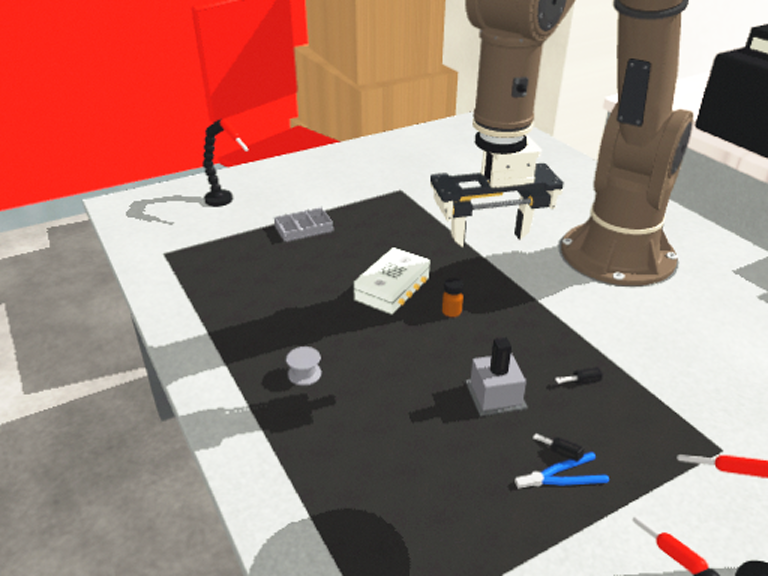

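```bash
python3 -c "
from h import *
print(finish_job())"
```

```text
the job is handed in; nothing more can be done
None
```

The open screw is fastened, the driver is back in its stand, and the job is handed in at about 27 s of robot time.

- **Fastening:** I set the blade in the slot with about 2 mm of spring press (roughly 4 N). I turned it clockwise until the torque rose from about 0.06 N m (friction) to about 0.14 N m against the stop. I then eased the torque off and lifted straight out.
- **Screw check:** After lifting, the slot measured about 29.5° against the case's long axis at about 28°, so it lies along the case to within what the picture can show. The other screw was not touched; I did not look at it again after lifting.
- **Driver check:** It seated with a clear contact of about 6.5 N. The pictures show it upright in the hole with its collar down, and the gripper open and clear.

- **Sideways force:** It rose to about 3.7 N partway through the turn because the tool was slightly off centre. I shifted the tool about 1.6 mm in all, which brought it down to roughly 2 N.
- **Late torque rise:** It came 5–6° later in tool turn than the case angle and the slot's play predicted. I put that down to give in the grip and did not check it further.
- **Look-alike drivers:** The two loose ones looked upright in the very first picture and lying down in the later ones. That was before the arm went near them; I did not touch them.

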